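# Scoop the finished grip out of the polishing tub

### The arm

A 7-joint arm with a two-finger parallel gripper is mounted at the origin on the work surface. World frame = base frame: x ahead of the robot, y to its left, z up, the work surface at z = 0. Lengths are in m, angles in degrees, forces in N, time in s.
With the tool pointing down it reaches from about 0.4 to 0.85 m from the base axis. Payload 6.9 kg.
Tool frame: the origin (TCP) lies on the mounting face of the last link; the fingertips stand 173 mm ahead of it and the grasp point (between the pads) lies 155 mm ahead of it (robot.grip_depth is the distance from the TCP to the grasp point, in m); z points along the fingers, x is the direction in which the jaws open and shut, and the axes are right-handed (so a half turn about z gives the same grasp; the last joint's range is limited). The gripper opens to 85 mm and grips with 20 to 120 N. Pads are 22 mm wide; open, the fingers measure 114 mm over their backs; the gripper's body (76 mm by 85 mm) begins 54 mm behind the grasp point. The pads swing forward as they close: fully open they stand 13 mm farther back than shut.
Start: joints at [-62.252, 29.078, -13.613, 85.955, 7.202, 65.827, -8.869], TCP at [0.231, 0.581, 0.405] pointing down, gripper open.
Joint ranges: [-176.47, 176.47], [-13.61, 117.27], [-81.72, 77.17], [0.22, 143.17], [-87.28, 267.28], [10, 112.55], [-165.47, 165.47]. Speed limits (degrees/s): [136.94, 136.94, 180, 180, 180, 180, 180].

### API

Orientations are given as a 3x3 rotation matrix whose columns are the frame's x, y, z axes.
In Python, from rig import robot, cams gives the robot as it stands.
- The arm moves only by the tool move_arm, never from a script. Its argument "rows" is a list of rows, each a list of 6 numbers: the shift along the tool's x, y, z in m, then the turn, a rotation vector about the tool's x, y, z in rad. In form: [[dx, dy, dz, wx, wy, wz], ...]. A call has exactly 8 rows; each row shifts and turns the commanded pose from where the row before left it, along the tool's axes as they then stand; what a row does not reach is not made up. A row lasts 1/10 s, in which the tool goes at most 50 mm and 8.59 degrees, less where a joint would pass 70% of its speed; a pose out of reach is approached as far as the arm can. A call with a gripper value outside its range is refused whole. "jaw" is the opening, from 0 (shut) to 1 (fully open), set as the call begins (left out, the last holds). The fingers move at their own pace and stop on an object; "newtons" is the grip in N (left out, the last holds). Time passes only in rows, so rows that do not move let the fingers close, or fill a call up. It gives the time, the measured TCP pose, the force and the opening at its end, in the units of the state.
- robot.read_state(): the state, without advancing time (a new reading comes with each control period).
- cams.snapshot(name): name is "scene" or "side" or "wrist"; returns a dict with "color" (420x560x3 uint8, red, green, blue), "fx", "fy", "cx", "cy" (pixels), "dist_coeffs" ([k1, k2, p1, p2, k3] as OpenCV has them; the pictures are not rectified), "R" (3x3) and "t" (3): a world point X has camera coordinates R X + t. Camera axes: x right, y down, z forward; pixel columns grow to the right and rows downward; lengths in m; the calibration is good to about 2 mm. A picture is of the moment at which its call begins. There is no depth.
- robot.sign_off(): hands the job in, once; it reports no verdict.
The state is a dict: "time": time; "qpos": joint angles; "qd": joint speeds; "tau": joint torques, N m; "eef_pos": TCP position; "orientation": TCP orientation; "force": force on the tool from outside, world axes, zero at the start; "moment": the same for the moment, N m; "finger_gap": opening from 0.0 (shut) to 1.0 (fully open).
Only numpy, scipy, OpenCV 4.12 (cv2) and the standard library are available. Lean on these libraries where they do the work, as an engineer would, in place of code of your own. Each camera call takes 0.05 s, during which the arm holds its last target.

### The job

The slotted scoop has been pushed under the shelf handle first: draw it out by the end that sticks out until its handle is well clear of the shelf, and let go of it there, standing on the bench. Then, holding it by its wooden handle, scoop the wooden grip out of the polishing tub so that every steel ball drops back into the tub, and tip the grip into the tray. Finally stand the scoop level on the bench and let go; never touch the grip with the gripper, and leave the other things on the bench where they are.

Things in the scene. Friction and masses are not known exactly. Their poses are not given: they have to be found in the camera images.
- scoop: Slotted steel scoop, 132 mm wide, 0.26 kg, centre of mass near x = 35, z = 49 mm. Origin on its underside below its back plate (5 mm thick, z = 20 to 54 mm); x points forward out of the open mouth, z up. Starts standing level on the bench, its handle hidden under the shelf, its mouth sticking out towards the robot.
- scoop_handle (a point): Middle of the scoop's wooden handle, 102 mm above its underside and 7.5 mm ahead of its back plate. The handle is 24 mm wide and high and runs along the scoop's x from x = -35 to 50 mm, above the basket; a post 24 mm wide at x = -13 to 5 mm joins it to the back plate. Axes as the scoop.
- scoop_mouth (a point): Middle of the scoop's mouth, at the underside of the bars, 148 mm ahead of the back plate. The scoop's floor is three round bars 5 mm thick along x at y = -30, 0, 30 mm, and a like runner under each side plate (y = +-62 mm), undersides at z = 0; their free ends are 2.5 mm ahead of this point. The slots are 25 mm wide, the mouth has no lip.
- side_left (a point): Point on the top edge of the scoop's side plate at y = +62 mm, in the middle of its thickness, 38 mm above the underside and 118 mm ahead of the back plate. Both side plates are 8 mm thick and run from x = 0 to 135 mm.
- side_right (a point): The same on the other side plate, at y = -62 mm.
- shelf: Plywood bench shelf, fixed. Origin on the bench below the middle of its front edge; x points to its back, away from the robot. Board 460 mm wide (y), 220 mm deep, underside 128 mm and top 142 mm above the bench, flat boxes on it up to 164 mm; upright sides 16 mm thick at y = +-222 mm. Open at the front.
- tub: Grey plastic tub fixed to the bench, open at the top. Origin on the bench under its middle, x along its length. Inner floor 270 x 170 mm, 4 mm above the bench; all four walls lean outwards 35 degrees from vertical, 8 mm thick, rim 64 mm above the bench; mouth 354 x 254 mm at the rim.
- tray: Grey plastic tray fixed to the bench, 240 mm (x) by 220 mm (y) outside, 50 mm high, walls and floor 5 mm, upright walls. Origin on the bench under its middle.
- grip: Turned and lacquered wooden handle grip, a rod 100 mm long and 44 mm in diameter with fully round ends, about 80 g, slippery, free to roll. Starts lying on the tub's floor roughly across its length. Its origin lies on its surface at mid-length (it turns as the grip rolls): its long axis is its own y.
- grip_mid (a point): Centre of the wooden grip, on its axis (22 mm from its surface).
- ball1: Steel polishing ball, 18 mm in diameter, 24 g, lying loose in the tub. Origin at its centre.
- ball2: Steel polishing ball, 18 mm in diameter, 24 g, lying loose in the tub. Origin at its centre.
- ball3: Steel polishing ball, 18 mm in diameter, 24 g, lying loose in the tub. Origin at its centre.
- ball4: Steel polishing ball, 18 mm in diameter, 24 g, lying loose in the tub. Origin at its centre.
- ball5: Steel polishing ball, 18 mm in diameter, 24 g, lying loose in the tub. Origin at its centre.
- ball6: Steel polishing ball, 18 mm in diameter, 24 g, lying loose in the tub. Origin at its centre.
- rotary_tool: Bystander: grey rotary hand tool lying on its side, 200 mm long, 46 mm thick, along its x; origin on the bench under its body.
- oil_bottle: Bystander: white bottle, 56 mm in diameter, 110 mm tall, standing; origin under it.
- bit_box: Bystander: clear open box 90 x 70 x 35 mm holding bits; origin under its middle.
- wrench: Bystander: steel wrench 160 mm long lying along its x; origin under it.
- pen_cup: Bystander: dark steel cup, 70 mm in diameter, 90 mm tall; origin under it.
- sanding_block: Bystander: cork sanding block 110 x 60 x 35 mm; origin under it.

How it is judged:
By the outcome, as a careful person would: the job done as asked, in the order asked, and still so for the second after the job is handed in, with the robot touching nothing.
It also fails if it takes over 72 s, if anything falls off the work surface, if the arm or the gripper's body presses on something with over 40 N, if the wrist force passes 120 N, or if a joint passes its speed limit or range.

## Working session

There is one attempt and no reset: what is moved stays moved. The work goes in short steps, Python scripts to look and compute and a tool call to move; the robot and the scene stay as the last step left them, time stands still between calls to the robot, and variables do not carry over. Pictures are saved under pics/ and viewed, and the job is handed in when it is done.

Besides the shell and the picture viewer there is one more tool, called after ">>>" by a JSON object that holds its "fn" and its "kwargs". move_arm: Moves the arm, as the interface text tells. Its arguments: {"type":"object","properties":{"rows":{"type":"array"},"jaw":{"type":"number"},"newtons":{"type":"number"}},"required":["rows"]}

```bash
ls; mkdir -p pics; python3 - <<'E'
from rig import robot,cams
import cv2
s=robot.read_state()
for k,v in s.items(): print(k,v)
print(robot.grip_depth)
for n in ["scene","side","wrist"]:
    d=cams.snapshot(n); cv2.imwrite(f"pics/{n}0.png",d["color"][:,:,::-1])
    print(n,d["fx"],d["fy"],d["cx"],d["cy"],d["dist_coeffs"],d["R"],d["t"])
E
```

```text
pics
time 0.0
qpos [-62.25280167  29.12280426 -13.60931438  86.00845697   7.20395121
  65.82593314  -8.86963692]
qd [ 0.09609592  0.00494961 -0.03884024  0.04513285 -0.03761026  0.04282184
 -0.08852434]
tau [ 1.90610983e-03 -6.20601869e+01 -2.18637206e+00 -2.49651951e+01
  1.24634596e-02  1.23478103e-02 -3.54096119e-05]
eef_pos [0.23111452 0.58048824 0.40386066]
orientation [[ 3.69760379e-01  9.29126973e-01 -5.73962330e-04]
 [ 9.29125573e-01 -3.69760819e-01 -1.61439247e-03]
 [-1.71220437e-03  6.36552926e-05 -9.99998532e-01]]
force [-0.85416165  0.64072729 -0.59709969]
moment [ 0.04104509 -0.0216746   0.00069118]
finger_gap 0.9977602302932554
0.1547
scene 403.8163104844333 403.8163104844333 273.9066498610861 211.41361042768048 [-0.05321069  0.          0.          0.          0.        ] [[ 0.7831756   0.62179632  0.00230405]
 [ 0.36268574 -0.45380009 -0.8139561 ]
 [-0.50506933  0.63830621 -0.58092181]] [-0.37800788 -0.17862568  1.49909094]
side 379.32642901883213 379.32642901883213 283.3203009418903 206.75340364719227 [-0.00309096  0.          0.          0.          0.        ] [[-0.9920616  -0.12493811  0.01429138]
 [-0.08009213  0.54013638 -0.83775769]
 [ 0.09694857 -0.83225186 -0.54585512]] [0.55148688 0.17299183 1.22560418]
wrist 293.9702747960242 293.9702747960242 282.6970854520458 207.45706815148588 [-0.05752904  0.          0.          0.          0.        ] [[ 0.37074527  0.92873377 -0.00123538]
 [ 0.89729504 -0.3578513   0.25846479]
 [ 0.2396029  -0.0969331  -0.96601989]] [-0.62344774 -0.03289943  0.37830568]
```

View pics/scene0.png

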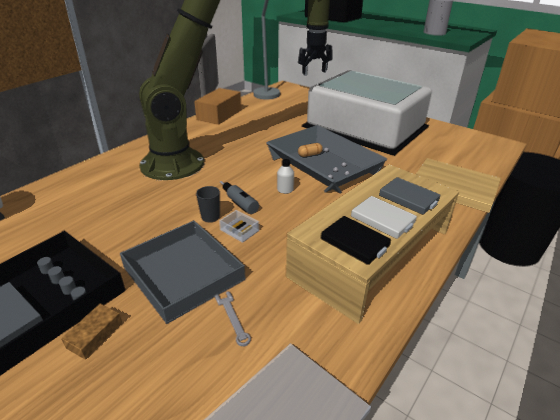

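View pics/side0.png

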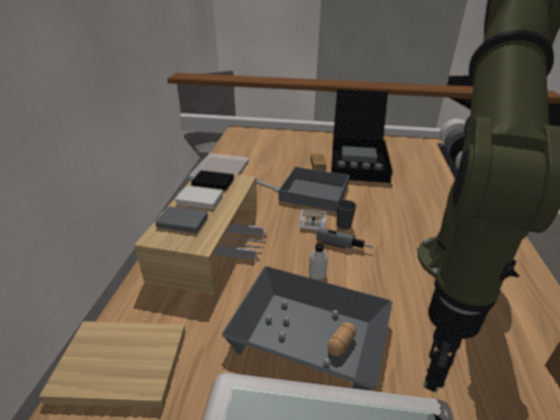

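View pics/wrist0.png

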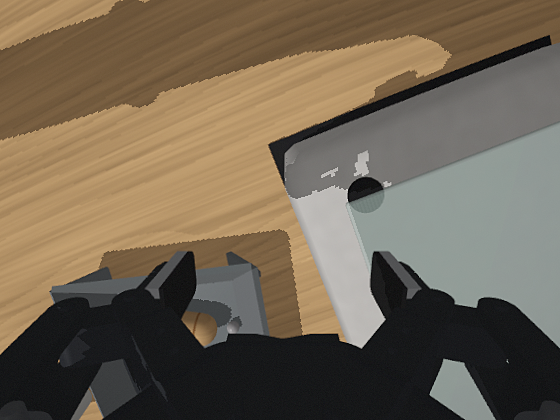

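The scene camera sees the tub with the grip at about (312,150) and balls at (330-347,165-177), the tray at about (183,268) and the shelf at about (370,240). The side camera sees the scoop's side plates poking out at about (245,230) and (238,252). I'll zoom in.

```bash
cat > h.py <<'E'
import numpy as np, cv2
from rig import robot,cams
def K(d): return np.array([[d["fx"],0,d["cx"]],[0,d["fy"],d["cy"]],[0,0,1]])
def px2w(d,u,v,z):
    p=cv2.undistortPoints(np.array([[[u,v]]],float),K(d),np.array(d["dist_coeffs"]))[0,0]
    R=np.array(d["R"]);t=np.array(d["t"]); c=-R.T@t; r=R.T@np.array([p[0],p[1],1])
    return c+r*(z-c[2])/r[2]
def w2px(d,X):
    R=np.array(d["R"]);r,_=cv2.Rodrigues(R)
    return cv2.projectPoints(np.atleast_2d(np.array(X,float)),r,np.array(d["t"]).reshape(3,1),K(d),np.array(d["dist_coeffs"]))[0][:,0]
def crop(d,x0,y0,x1,y1,f,name):
    im=d["color"][y0:y1,x0:x1,::-1]; cv2.imwrite(f"pics/{name}.png",cv2.resize(im,None,fx=f,fy=f,interpolation=cv2.INTER_CUBIC))
def tri(obs):  # list of (d,u,v)
    A=[];b=[]
    for d,u,v in obs:
        p=cv2.undistortPoints(np.array([[[u,v]]],float),K(d),np.array(d["dist_coeffs"]))[0,0]
        R=np.array(d["R"]);t=np.array(d["t"])
        for i in (0,1): A.append(R[i]-p[i]*R[2]); b.append(p[i]*t[2]-t[i])
    return np.linalg.lstsq(np.array(A),np.array(b),rcond=None)[0]
E
python3 - <<'E'
from h import *
import pickle
D={n:cams.snapshot(n) for n in("scene","side")}
pickle.dump(D,open("d0.pkl","wb"))
crop(D["side"],130,160,290,280,5,"s1"); crop(D["side"],220,260,400,395,4.4,"s2"); crop(D["scene"],260,120,400,200,5.6,"c1")
crop(D["scene"],110,180,310,330,4,"c2")
E
```

```text
(no output)
```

View pics/s1.png

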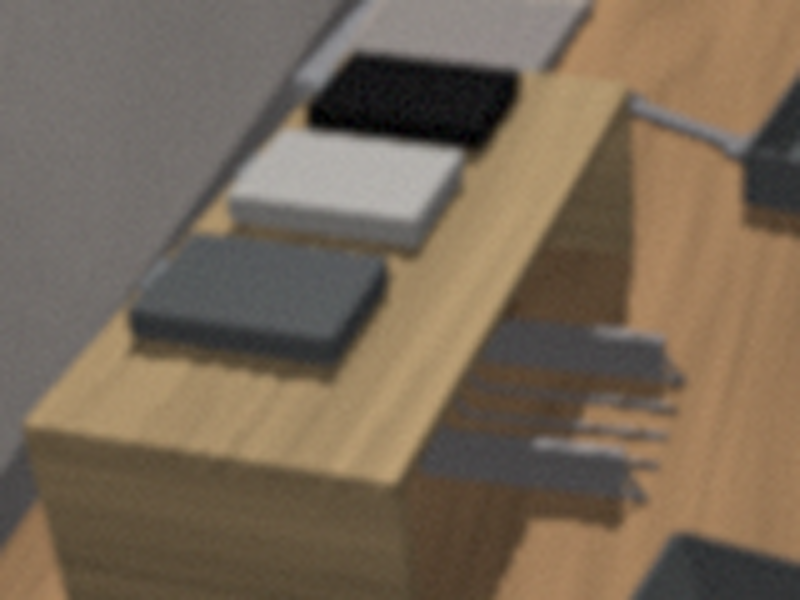

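View pics/s2.png

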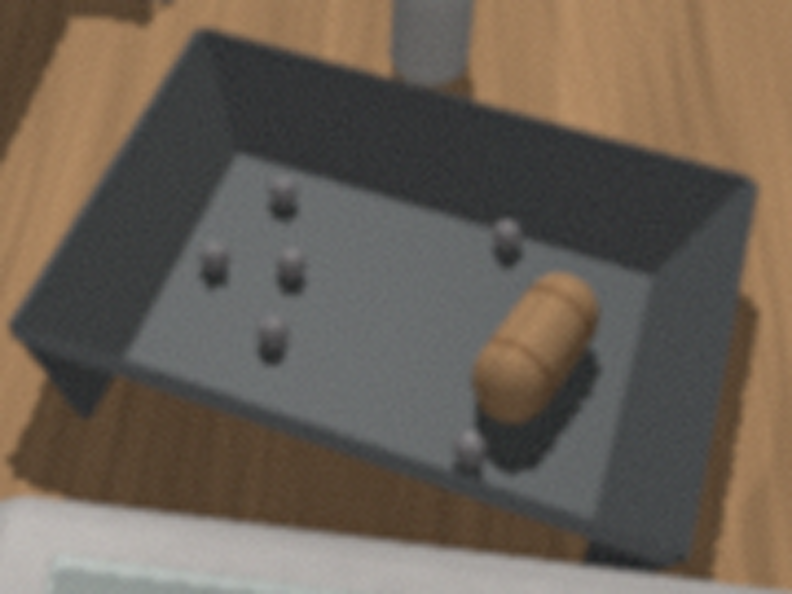

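View pics/c1.png

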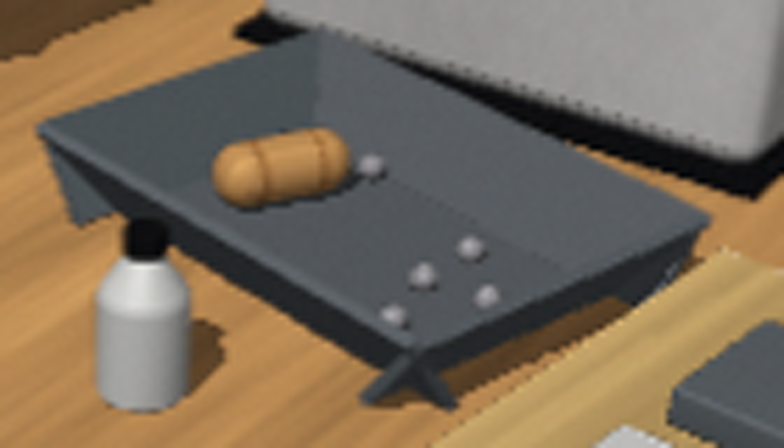

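View pics/c2.png

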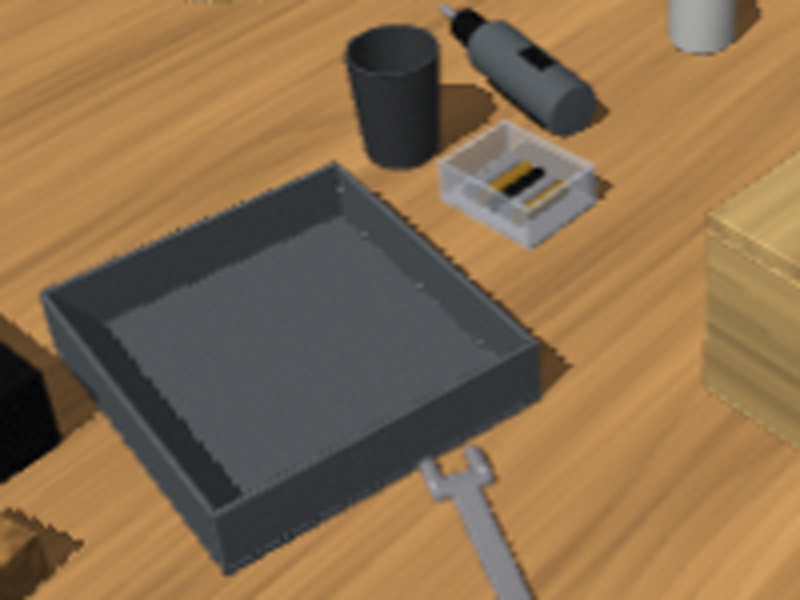

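```bash
python3 - <<'E'
from h import *
import pickle
D=pickle.load(open("d0.pkl","rb")); S=D["side"];C=D["scene"]
np.set_printoptions(precision=4,suppress=True)
f=lambda x,y:(130+x/5-.0,160+y/5)
for n,(x,y,z) in {"runnerL":(684,381,.0025),"barL":(677,409,.0025),"bar0":(666,437,.0025),"barR":(658,465,.0025),"runnerR":(644,501,.0025),"plateL front top":(662,342,.038),"plateR front top":(626,458,.038),"sh front corner near":(395,487,.142),"sh front far":(630,92,.142)}.items(): print(n,px2w(S,*f(x,y),z))
g=lambda x,y:(220+x/4.4,260+y/4.4)
print("tub side")
for x,y,z in [(203,32,.064),(752,185,.064),(18,325,.064),(685,560,.064),(235,155,.004),(650,272,.004),(125,360,.004),(597,518,.004)]: print(px2w(S,*g(x,y),z))
c=lambda x,y:(260+x/5.6,120+y/5.6)
print("tub scene")
for x,y,z in [(42,127,.064),(318,38,.064),(708,220,.064),(412,352,.064)]: print(px2w(C,*c(x,y),z))
print("balls side")
for x,y in [(284,190),(214,261),(291,267),(272,337),(508,240),(470,448)]: print(px2w(S,*g(x,y),.013))
print("balls scene")
for x,y in [(371,165),(470,248),(424,276),(487,296),(393,316)]: print(px2w(C,*c(x,y),.013))
print("grip ends side centre", px2w(S,*g(568,305),.026),px2w(S,*g(507,390),.026))
print("grip scene", px2w(C,*c(240,175),.026),px2w(C,*c(325,158),.026))
e=lambda x,y:(110+x/4,180+y/4)
print("tray scene")
for x,y in [(335,165),(540,343),(215,515),(43,293)]: print(px2w(C,*e(x,y),.05))
print("bottle",px2w(C,*c(148,395),0),"cup",px2w(C,*e(398,155),0),"cup top",px2w(C,*e(392,45),.09),"box",px2w(C,*e(520,190),.02),"tool",px2w(C,*e(575,125),.023),px2w(C,*e(450,15),.023))
print("wrench",px2w(C,220,297,0),px2w(C,243,340,0))
print("shelf scene",px2w(C,290,238,.142),px2w(C,288,276,0))
for n,d in D.items(): print(n,-np.array(d["R"]).T@np.array(d["t"]))
E
```

```text
runnerL [ 0.6181 -0.0359  0.0025]
barL [ 0.6178 -0.0045  0.0025]
bar0 [0.6202 0.0261 0.0025]
barR [0.6205 0.0552 0.0025]
runnerR [0.6232 0.0913 0.0025]
plateL front top [ 0.6322 -0.0311  0.038 ]
plateR front top [0.6336 0.0929 0.038 ]
sh front corner near [0.7243 0.2559 0.142 ]
sh front far [ 0.6813 -0.1888  0.142 ]
tub side
[0.583  0.1877 0.064 ]
[0.2403 0.2735 0.064 ]
[0.6436 0.43   0.064 ]
[0.2979 0.5183 0.064 ]
[0.5548 0.2353 0.004 ]
[0.293  0.2948 0.004 ]
[0.5937 0.3995 0.004 ]
[0.3302 0.4621 0.004 ]
tub scene
[0.2502 0.2543 0.064 ]
[0.3128 0.4906 0.064 ]
[0.6536 0.4129 0.064 ]
[0.5925 0.1628 0.064 ]
balls side
[0.5188 0.2688 0.013 ]
[0.5534 0.3301 0.013 ]
[0.5073 0.3283 0.013 ]
[0.5121 0.3795 0.013 ]
[0.3791 0.2898 0.013 ]
[0.3978 0.436  0.013 ]
balls scene
[0.399  0.4325 0.013 ]
[0.5133 0.3722 0.013 ]
[0.5092 0.3216 0.013 ]
[0.5534 0.3247 0.013 ]
[0.5204 0.2664 0.013 ]
grip ends side centre [0.3454 0.3446 0.026 ] [0.3795 0.4066 0.026 ]
grip scene [0.3511 0.3417 0.026 ] [0.3818 0.3991 0.026 ]
tray scene
[ 0.3845 -0.2365  0.05  ]
[ 0.6163 -0.2814  0.05  ]
[ 0.5692 -0.4928  0.05  ]
[ 0.3403 -0.4448  0.05  ]
bottle [0.4445 0.1153 0.    ] cup [ 0.3582 -0.1562  0.    ] cup top [ 0.3514 -0.1445  0.09  ] box [ 0.4774 -0.149   0.02  ] tool [ 0.4587 -0.0672  0.023 ] [ 0.2749 -0.0128  0.023 ]
wrench [ 0.6049 -0.3614  0.    ] [ 0.7304 -0.4188  0.    ]
shelf scene [ 0.7036 -0.2197  0.142 ] [ 0.6894 -0.2031 -0.    ]
scene [ 1.118  -0.8029  0.7263]
side [0.4421 0.9955 0.806 ]
```

```bash
cat >> h.py <<'E'
from scipy.spatial.transform import Rotation as Ro
np.set_printoptions(precision=4,suppress=True)
def ypr(yaw,pitch=0,roll=0):
    """tool down with tool x at world heading yaw(deg); scoop style extra later"""
    a=np.radians(yaw); x=np.array([np.cos(a),np.sin(a),0]); z=np.array([0,0,-1.]); return np.c_[x,np.cross(z,x),z]
def plan(Rt,pt,N,s=None):
    s=s or robot.read_state(); R0=np.array(s["orientation"]);p0=np.array(s["eef_pos"])
    w=Ro.from_matrix(R0.T@Rt).as_rotvec()/N
    E=Ro.from_rotvec(w).as_matrix(); M=np.zeros((3,3));P=np.eye(3)
    for i in range(N): M+=P; P=P@E
    d=np.linalg.solve(M,R0.T@(np.array(pt)-p0))
    print("t",s["time"],"pos",p0,"F",np.round(s["force"],1),"gap",round(s["finger_gap"],3))
    print(N,"rows of",np.round(np.r_[d,w],4).tolist(),"|d|",np.linalg.norm(d),"deg",np.degrees(np.linalg.norm(w)))
def grasp(): 
    s=robot.read_state(); R=np.array(s["orientation"]); return np.array(s["eef_pos"])+R[:,2]*robot.grip_depth,R
E
python3 - <<'E'
from h import *
plan(ypr(88.5),[.645,.093,.29],16)
import pickle
D=pickle.load(open("d0.pkl","rb")); S=D["side"];C=D["scene"]
g=lambda x,y:(S,220+x/4.4,260+y/4.4); c=lambda x,y:(C,260+x/5.6,120+y/5.6)
for a,b in [((203,32),(412,352)),((752,185),(42,127)),((18,325),(708,220)),((685,560),(318,38)),((272,337),(470,248)),((470,448),(371,165))]:print(tri([g(*a),c(*b)]))
E
```

```text
t 0.25 pos [0.2311 0.5806 0.4043] F [-0.2  0.5  0.3] gap 1.004
16 rows of [-0.0244, 0.0319, 0.0072, -0.0, 0.0001, -0.022] |d| 0.04080999548011696 deg 1.2625609486223803
[0.5848 0.177  0.0542]
[0.239  0.2669 0.0564]
[0.6471 0.4252 0.0571]
[0.2974 0.5124 0.0532]
[0.5117 0.3769 0.0101]
[0.3976 0.435  0.0116]
```

>>> {"fn": "move_arm", "kwargs": {"rows": [[-0.024,0.032,0.007,0,0,-0.022],[-0.024,0.032,0.007,0,0,-0.022],[-0.024,0.032,0.007,0,0,-0.022],[-0.024,0.032,0.007,0,0,-0.022],[-0.024,0.032,0.007,0,0,-0.022],[-0.024,0.032,0.007,0,0,-0.022],[-0.024,0.032,0.007,0,0,-0.022],[-0.024,0.032,0.007,0,0,-0.022]], "jaw": 0.5}}

```text
time: 1.05
eef_pos: [0.419, 0.3202, 0.3486]
orientation: [[0.2, 0.98, 0.0], [0.98, -0.2, 0.0], [0.0, 0.0, -1.0]]
force: [1.2, -0.3, -0.7]
finger_gap: 0.499
```

>>> {"fn": "move_arm", "kwargs": {"rows": [[-0.024,0.032,0.007,0,0,-0.022],[-0.024,0.032,0.007,0,0,-0.022],[-0.024,0.032,0.007,0,0,-0.022],[-0.024,0.032,0.007,0,0,-0.022],[-0.024,0.032,0.007,0,0,-0.022],[-0.024,0.032,0.007,0,0,-0.022],[-0.024,0.032,0.007,0,0,-0.022],[-0.024,0.032,0.007,0,0,-0.022]]}}

```text
time: 1.85
eef_pos: [0.6489, 0.0978, 0.2923]
orientation: [[0.026, 1.0, -0.0], [1.0, -0.026, -0.0], [-0.0, -0.0, -1.0]]
force: [0.6, 0.8, -0.3]
finger_gap: 0.498
```

```bash
python3 - <<'E'
from h import *
import pickle
D={n:cams.snapshot(n) for n in("wrist","side")}
pickle.dump(D,open("d1.pkl","wb"))
cv2.imwrite("pics/w1.png",D["wrist"]["color"][:,:,::-1]); crop(D["side"],170,170,310,290,5,"s3")
plan(ypr(88.5),[.645,.093,.29],8)
s=robot.read_state(); print(s["qpos"],s["orientation"])
E
```

```text
t 1.95 pos [0.651  0.0929 0.2908] F [ 0.5 -0.8 -0.3] gap 0.504
8 rows of [-0.0, -0.0008, 0.0001, 0.0001, 0.0005, -0.001] |d| 0.0007587010393920316 deg 0.06364305009563133
[ -2.2165  37.7095 -13.9818  89.075   10.7221  54.5596  68.4109] [[ 0.0342  0.9994  0.0003]
 [ 0.9994 -0.0342 -0.0039]
 [-0.0039  0.0004 -1.    ]]
```

View pics/w1.png

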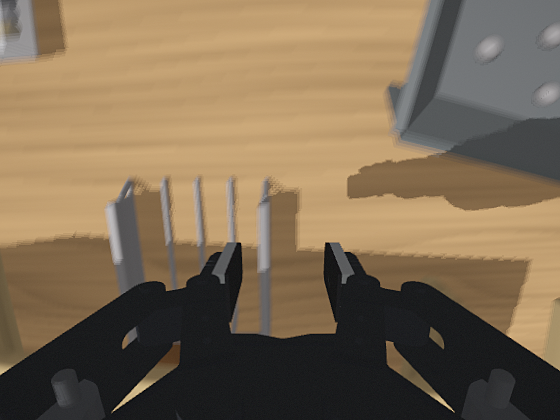

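View pics/s3.png

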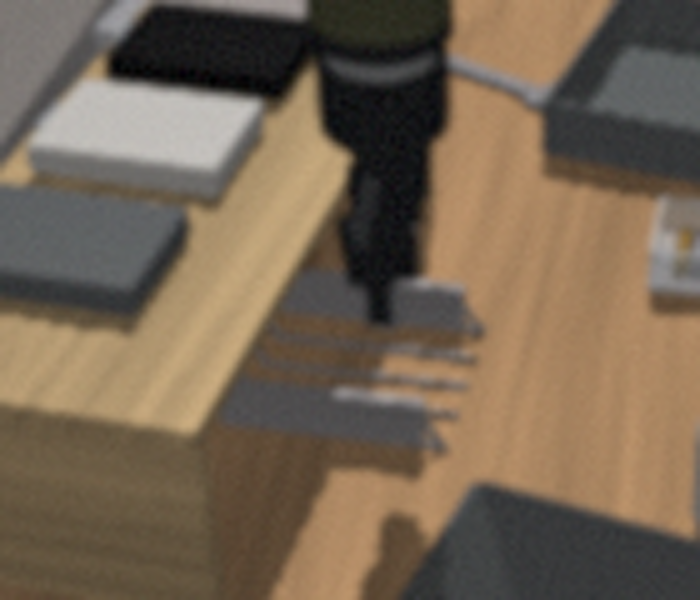

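The wrist view shows the plates' front tops at (117,203) and (265,203), with the right plate just left of the finger gap.

```bash
python3 - <<'E'
from h import *
import pickle
D=pickle.load(open("d1.pkl","rb")); W=D["wrist"]
for n,u,v,z in [("R front top",265,203,.038),("R back",264,270,.038),("L front top L edge",107,203,.038),("L r edge",120,202,.038),("rR tip",267,180,.0025),("b tip",231,179,.0025),("b0 tip",198,179,.0025),("bL tip",166,180,.0025),("rL",129,182,.0025),("tub corner",398,136,.064)]: print(n,px2w(W,u,v,z))
S=D["side"]
for n,x,y,z in [("L",465,285,.038),("R",428,404,.038)]: print(n,px2w(S,170+x/5,170+y/5,z))
E
```

```text
R front top [0.639  0.0835 0.038 ]
R back [0.6968 0.0802 0.038 ]
L front top L edge [ 0.6355 -0.0433  0.038 ]
L r edge [ 0.635  -0.0323  0.038 ]
rR tip [0.6268 0.0838 0.0025]
b tip [0.625  0.0517 0.0025]
b0 tip [0.6241 0.0221 0.0025]
bL tip [ 0.6241 -0.0071  0.0025]
rL [ 0.6248 -0.0415  0.0025]
tub corner [0.5892 0.175  0.064 ]
L [ 0.6315 -0.0393  0.038 ]
R [0.6331 0.0889 0.038 ]
```

```bash
python3 - <<'E'
from h import *
plan(ypr(88.5),[.645,.085,.184],8)
E
```

```text
t 1.95 pos [0.651  0.0929 0.2908] F [ 0.5 -0.8 -0.3] gap 0.504
8 rows of [-0.001, -0.0007, 0.0134, 0.0001, 0.0005, -0.001] |d| 0.013407413451948758 deg 0.06364305009563133
```

>>> {"fn": "move_arm", "kwargs": {"rows": [[-0.002,-0.0015,0.015,0,0.001,0],[-0.002,-0.0015,0.015,0,0.001,0],[-0.002,-0.0015,0.015,0,0.001,0],[-0.002,-0.0015,0.015,0,0.001,0],[0,0,0.015,0,0,0],[0,0,0.016,0,0,0],[0,0,0.015,0,0,0],[0,0,0,0,0,0]]}}

```text
time: 2.75
eef_pos: [0.6408, 0.0918, 0.1843]
orientation: [[0.027, 1.0, -0.004], [1.0, -0.026, 0.003], [0.003, -0.004, -1.0]]
force: [-0.7, -0.6, -0.5]
finger_gap: 0.504
```

```bash
python3 - <<'E'
from h import *
D={n:cams.snapshot(n) for n in("wrist","side")}
cv2.imwrite("pics/w2.png",D["wrist"]["color"][:,:,::-1]); crop(D["side"],170,170,310,290,5,"s4")
print(robot.read_state()["eef_pos"],robot.read_state()["force"])
E
```

```text
[0.6417 0.0919 0.1865] [-0.0641  0.2207  0.9015]
```

View pics/w2.png

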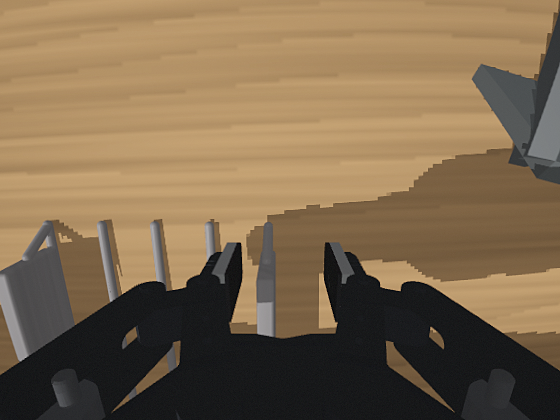

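View pics/s4.png

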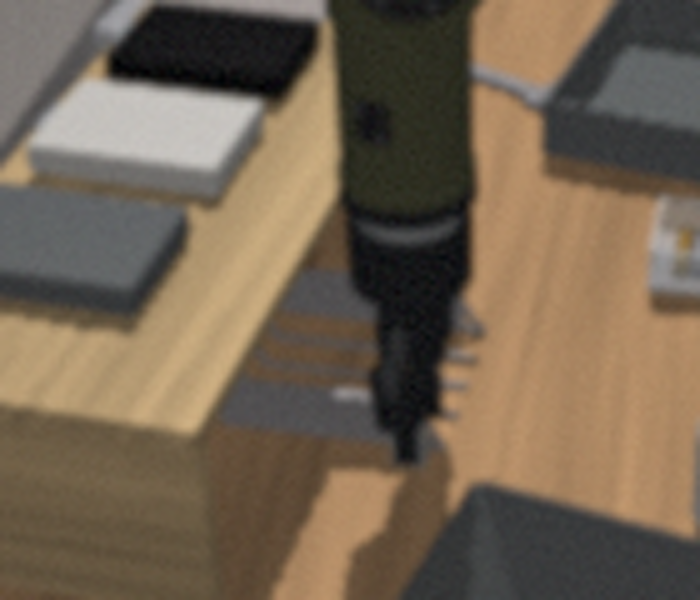

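>>> {"fn": "move_arm", "kwargs": {"rows": [[-0.0035,0.002,0.001,0,0,0],[-0.0035,0.002,0.001,0,0,0],[0,0,0,0,0,0],[0,0,0,0,0,0],[0,0,0,0,0,0],[0,0,0,0,0,0],[0,0,0,0,0,0],[0,0,0,0,0,0]]}}

```text
time: 3.65
eef_pos: [0.6454, 0.0847, 0.1846]
orientation: [[0.027, 1.0, 0.0], [1.0, -0.027, 0.004], [0.004, -0.0, -1.0]]
force: [-0.4, 0.3, -0.1]
finger_gap: 0.504
```

>>> {"fn": "move_arm", "kwargs": {"rows": [[0,0,0,0,0,0],[0,0,0,0,0,0],[0,0,0,0,0,0],[0,0,0,0,0,0],[0,0,0,0,0,0],[0,0,0,0,0,0],[0,0,0,0,0,0],[0,0,0,0,0,0]], "jaw": 0, "newtons": 60}}

```text
time: 4.45
eef_pos: [0.6454, 0.0845, 0.1847]
orientation: [[0.027, 1.0, 0.0], [1.0, -0.027, 0.004], [0.004, -0.0, -1.0]]
force: [-0.9, -1.2, 3.1]
finger_gap: 0.082
```

```bash
python3 - <<'E'
from h import *
D={n:cams.snapshot(n) for n in("wrist","side")}
cv2.imwrite("pics/w3.png",D["wrist"]["color"][:,:,::-1])
print(robot.read_state())
E
```

```text
{'time': 4.55, 'qpos': array([ -2.1405,  44.3179, -12.6951,  95.1942,  12.9705,  41.8824,
        67.4404]), 'qd': array([-0.0161,  0.1016,  0.0745, -0.07  ,  0.025 , -0.1007, -0.0039]), 'tau': array([ -0.4716, -69.1812,  -3.2439, -17.983 ,  -0.0924,  -0.6054,
         0.108 ]), 'eef_pos': array([0.6454, 0.0845, 0.1848]), 'orientation': array([[ 0.0269,  0.9996,  0.0001],
       [ 0.9996, -0.0269,  0.0038],
       [ 0.0038, -0.    , -1.    ]]), 'force': array([-2.0224, -1.4155,  4.0621]), 'moment': array([-0.3655,  0.2498, -0.1061]), 'finger_gap': 0.07817454351808666}
```

View pics/w3.png

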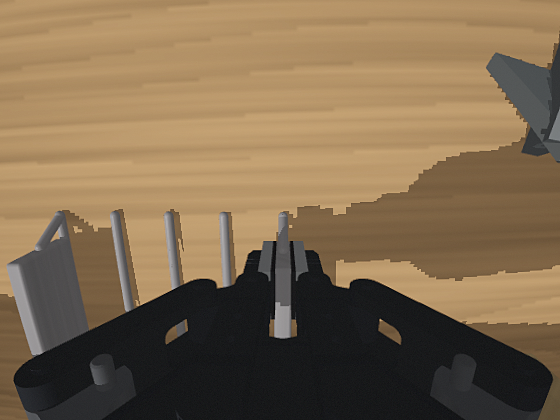

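>>> {"fn": "move_arm", "kwargs": {"rows": [[0,-0.012,-0.001,0,0,0],[0,-0.015,0,0,0,0],[0,-0.015,0,0,0,0],[0,-0.015,0,0,0,0],[0,-0.015,0,0,0,0],[0,-0.015,0,0,0,0],[0,-0.015,0,0,0,0],[0,0,0,0,0,0]], "newtons": 80}}

```text
time: 5.35
eef_pos: [0.5418, 0.0876, 0.1853]
orientation: [[0.026, 1.0, -0.002], [1.0, -0.026, 0.004], [0.004, -0.003, -1.0]]
force: [-0.5, 0.8, 0.3]
finger_gap: 0.075
```

```bash
python3 - <<'E'
from h import *
D={n:cams.snapshot(n) for n in("wrist","side")}
crop(D["side"],170,150,370,300,4,"s5")
s=robot.read_state();print(s["eef_pos"],s["force"],s["moment"])
p=s["eef_pos"]
# scoop pose: grasp pt at scoop (~124,-62)
for yaw in (0,30,60,90):
    plan(ypr(88.5+yaw),[p[0],p[1],p[2]],8)
E
```

```text
[0.5439 0.0875 0.1856] [-0.4227 -0.0641 -1.51  ] [ 0.089   0.1833 -0.0278]
t 5.45 pos [0.5439 0.0875 0.1856] F [-0.4 -0.1 -1.5] gap 0.076
8 rows of [0.0, 0.0, 0.0, 0.0, -0.0005, -0.0] |d| 0.0 deg 0.0300060196644767
t 5.45 pos [0.5439 0.0875 0.1856] F [-0.4 -0.1 -1.5] gap 0.076
8 rows of [0.0, 0.0, 0.0, 0.0002, -0.0005, -0.0655] |d| 0.0 deg 3.752639202710575
t 5.45 pos [0.5439 0.0875 0.1856] F [-0.4 -0.1 -1.5] gap 0.076
8 rows of [0.0, 0.0, 0.0, 0.0003, -0.0005, -0.1309] |d| 0.0 deg 7.502576851601039
t 5.45 pos [0.5439 0.0875 0.1856] F [-0.4 -0.1 -1.5] gap 0.076
8 rows of [0.0, 0.0, 0.0, 0.0004, -0.0004, -0.1964] |d| 0.0 deg 11.252554018092633
```

View pics/s5.png

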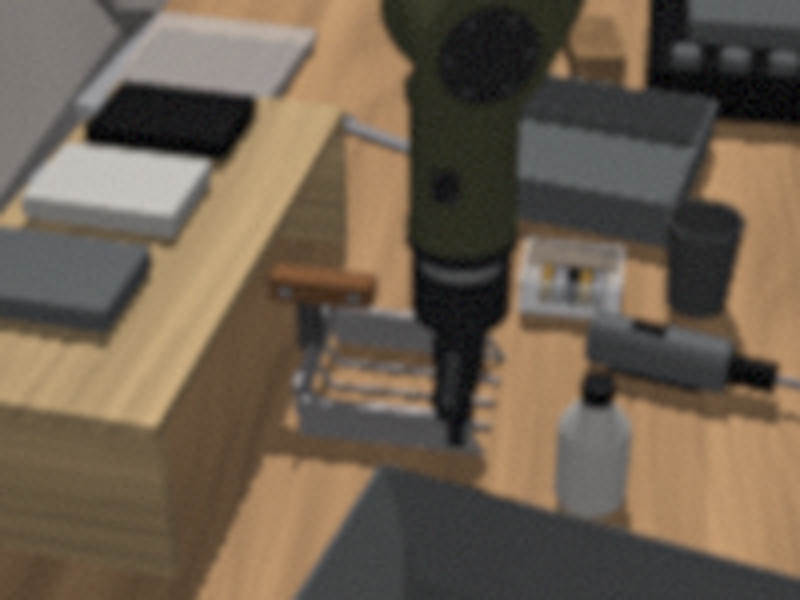

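```bash
python3 - <<'E'
from h import *
plan(ypr(178.5),[.535,-.03,.1855],16)
E
```

```text
t 5.45 pos [0.5439 0.0875 0.1856] F [-0.4 -0.1 -1.5] gap 0.076
16 rows of [-0.0058, -0.0058, -0.0, 0.0002, -0.0002, -0.0982] |d| 0.008176698288636552 deg 5.626277009046317
```

>>> {"fn": "move_arm", "kwargs": {"rows": [[-0.0058,-0.0058,0,0,0,-0.098],[-0.0058,-0.0058,0,0,0,-0.098],[-0.0058,-0.0058,0,0,0,-0.098],[-0.0058,-0.0058,0,0,0,-0.098],[-0.0058,-0.0058,0,0,0,-0.098],[-0.0058,-0.0058,0,0,0,-0.098],[-0.0058,-0.0058,0,0,0,-0.098],[-0.0058,-0.0058,0,0,0,-0.098]]}}

```text
time: 6.25
eef_pos: [0.5155, 0.0297, 0.1852]
orientation: [[-0.689, 0.725, 0.001], [0.725, 0.689, 0.004], [0.002, 0.003, -1.0]]
force: [0.1, 0.2, -1.5]
finger_gap: 0.072
```

>>> {"fn": "move_arm", "kwargs": {"rows": [[-0.0058,-0.0058,0,0,0,-0.098],[-0.0058,-0.0058,0,0,0,-0.098],[-0.0058,-0.0058,0,0,0,-0.098],[-0.0058,-0.0058,0,0,0,-0.098],[-0.0058,-0.0058,0,0,0,-0.098],[-0.0058,-0.0058,0,0,0,-0.098],[-0.0058,-0.0058,0,0,0,-0.098],[-0.0058,-0.0058,0,0,0,-0.098]]}}

```text
time: 7.05
eef_pos: [0.5355, -0.0316, 0.1849]
orientation: [[-1.0, 0.027, 0.001], [0.027, 1.0, 0.004], [-0.0, 0.004, -1.0]]
force: [1.3, -0.5, -1.8]
finger_gap: 0.072
```

```bash
python3 - <<'E'
from h import *
D={n:cams.snapshot(n) for n in("scene","side")}
crop(D["side"],170,150,370,300,4,"s6")
crop(D["scene"],150,120,350,270,4,"c6")
s=robot.read_state();print(s["eef_pos"],s["force"],s["moment"],s["qpos"],s["orientation"])
E
```

```text
[ 0.5358 -0.0322  0.1848] [-0.7052 -0.1336 -1.0371] [-0.154  -0.0049 -0.0345] [ 24.9909  41.8094 -38.1178 113.2503  40.5138  38.9053 139.2905] [[-0.9995  0.0313  0.001 ]
 [ 0.0313  0.9995  0.004 ]
 [-0.0009  0.004  -1.    ]]
```

View pics/s6.png

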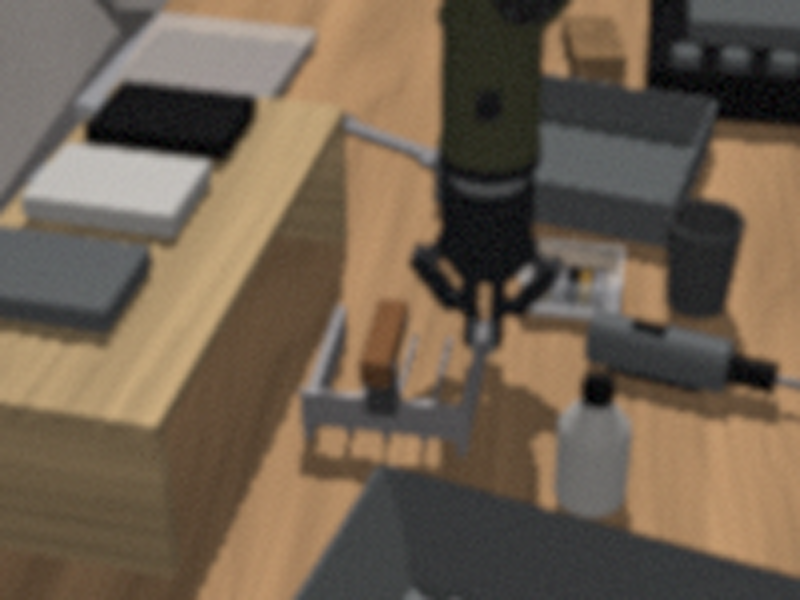

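View pics/c6.png

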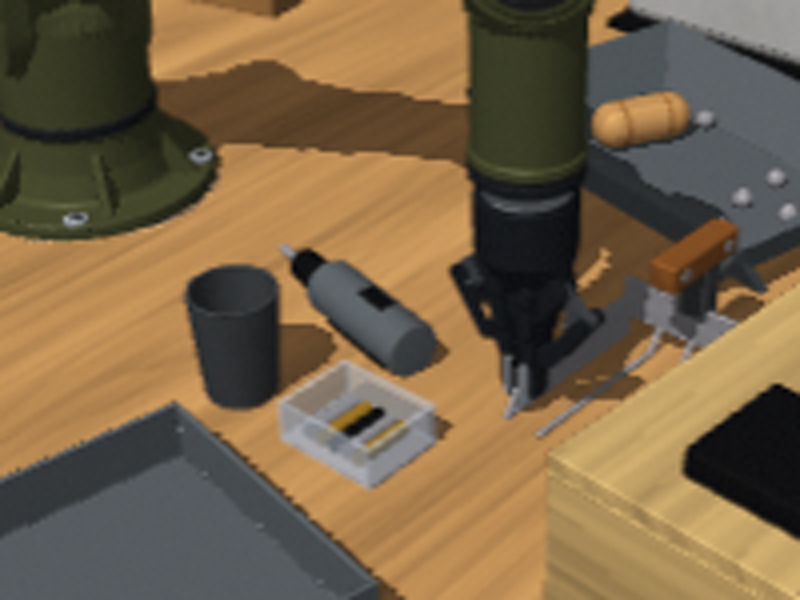

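>>> {"fn": "move_arm", "kwargs": {"rows": [[0,0,0,0,0,0],[0,0,0,0,0,0],[0,0,0,0,0,0],[0,0,0,0,0,0],[0,0,-0.01,0,0,0],[0,0,-0.03,0,0,0],[0,0,-0.04,0,0,0],[0,0,-0.04,0,0,0]], "jaw": 0.4}}

```text
time: 7.95
eef_pos: [0.534, -0.0307, 0.307]
orientation: [[-1.0, 0.029, -0.001], [0.029, 1.0, 0.005], [0.001, 0.005, -1.0]]
force: [1.1, 0.1, -0.3]
finger_gap: 0.399
```

```bash
python3 - <<'E'
from h import *
import pickle
D={n:cams.snapshot(n) for n in("scene","side","wrist")}
pickle.dump(D,open("d7.pkl","wb"))
crop(D["side"],220,200,320,275,8,"s7")
crop(D["scene"],260,150,360,225,8,"c7")
cv2.imwrite("pics/w7.png",D["wrist"]["color"][:,:,::-1])
s=robot.read_state();print(s["eef_pos"],s["force"],s["moment"],s["qpos"],s["orientation"])
E
```

```text
[ 0.5349 -0.0305  0.3084] [-1.1942 -0.463   0.319 ] [-0.084  -0.0637  0.0403] [ 31.0637  32.718  -46.9815 106.9896  29.5355  52.8617 148.5785] [[-0.9995  0.0299  0.0056]
 [ 0.0299  0.9995  0.0035]
 [-0.0054  0.0037 -1.    ]]
```

View pics/s7.png

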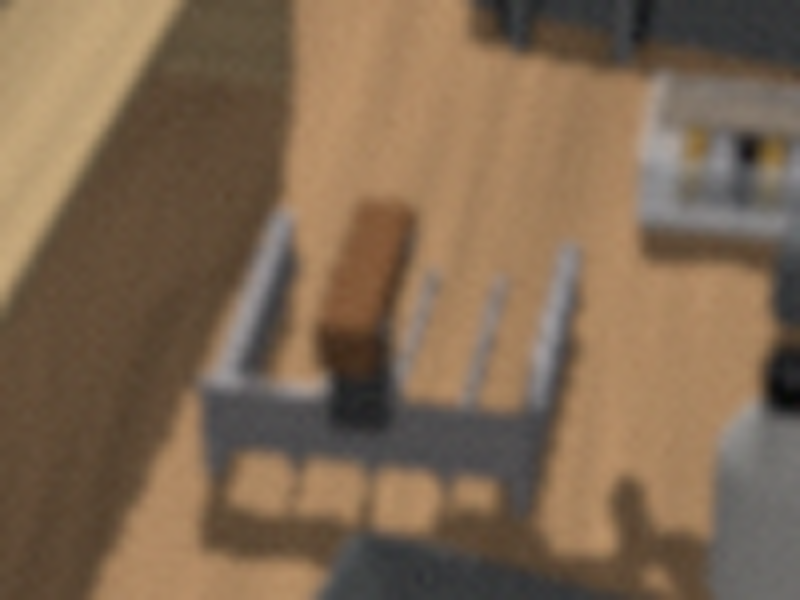

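View pics/c7.png

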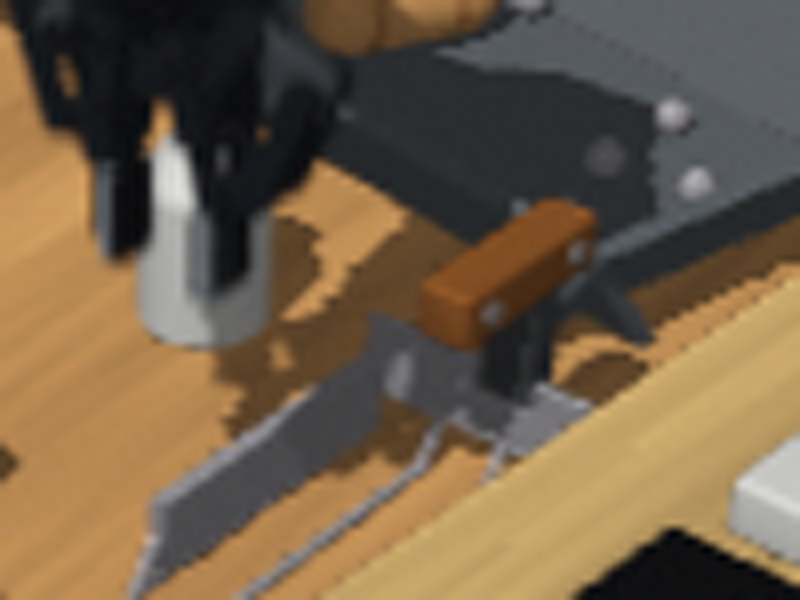

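View pics/w7.png

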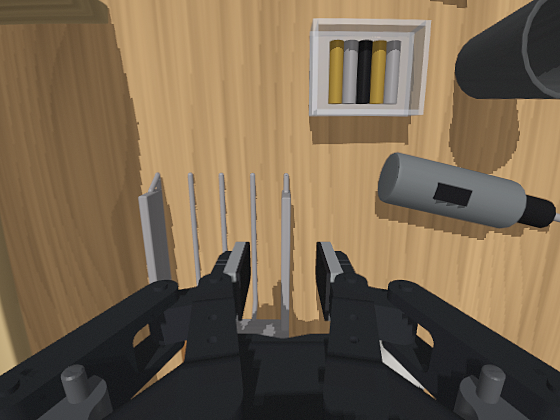

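```bash
python3 - <<'E'
from h import *
import pickle
D=pickle.load(open("d7.pkl","rb")); S=D["side"];C=D["scene"];W=D["wrist"]
s=lambda x,y:(220+x/8,200+y/8); c=lambda x,y:(260+x/8,150+y/8)
print("side handle", px2w(S,*s(386,204),.114),px2w(S,*s(351,330),.114))
print("scene handle", px2w(C,*c(450,302),.114),px2w(C,*c(570,206),.114))
for n,u,v,z in [("R front",286,193,.038),("R back",286,325,.038),("L front",147,196,.038),("rR tip",286,175,.0025),("rL tip",157,174,.0025),("b0",222,174,.0025),("b+",192,174,.0025),("b-",253,174,.0025)]: print(n,px2w(W,u,v,z))
print("plates side", [px2w(S,*s(x,y),.038) for x,y in [(288,212),(573,245),(212,385),(540,410)]])
E
```

```text
side handle [0.598  0.0529 0.114 ] [0.5983 0.1324 0.114 ]
scene handle [0.6077 0.036  0.114 ] [0.6054 0.1204 0.114 ]
R front [ 0.5344 -0.0424  0.038 ]
R back [0.538 0.088 0.038]
L front [ 0.6536 -0.0433  0.038 ]
rR tip [ 0.534  -0.052   0.0025]
rL tip [ 0.6581 -0.057   0.0025]
b0 [ 0.595  -0.0549  0.0025]
b+ [ 0.6239 -0.0558  0.0025]
b- [ 0.5654 -0.0539  0.0025]
plates side [array([ 0.6558, -0.0387,  0.038 ]), array([ 0.5323, -0.0328,  0.038 ]), array([0.6641, 0.08  , 0.038 ]), array([0.5335, 0.0768, 0.038 ])]
```

```bash
python3 - <<'E'
from h import *
plan(ypr(178),[.601,.070,.306],8)
E
```

```text
t 8.1 pos [ 0.5349 -0.0305  0.3084] F [-1.2 -0.5  0.3] gap 0.401
8 rows of [-0.0078, 0.0128, 0.0004, 0.0005, 0.0007, 0.0006] |d| 0.015038716357717162 deg 0.059261298033688375
```

>>> {"fn": "move_arm", "kwargs": {"rows": [[-0.008,0.013,0.0003,0,0,0],[-0.008,0.013,0.0003,0,0,0],[-0.008,0.013,0.0003,0,0,0],[-0.008,0.013,0.0003,0,0,0],[-0.008,0.013,0.0003,0,0,0],[-0.008,0.013,0.0003,0,0,0],[-0.008,0.013,0,0,0,0],[-0.008,0.011,0,0,0,0]], "jaw": 0.7}}

```text
time: 8.9
eef_pos: [0.602, 0.0703, 0.3037]
orientation: [[-1.0, 0.029, -0.0], [0.029, 1.0, 0.004], [0.0, 0.004, -1.0]]
force: [-0.5, 0.3, -0.1]
finger_gap: 0.7
```

```bash
python3 - <<'E'
from h import *
D={n:cams.snapshot(n) for n in("scene","side","wrist")}
crop(D["side"],200,130,320,275,4,"s8")
cv2.imwrite("pics/w8.png",D["wrist"]["color"][:,:,::-1])
s=robot.read_state();print(s["qpos"])
plan(ypr(178),[.601,.070,.256],8)
E
```

```text
[ 17.6719  38.1617 -44.8126  96.5861  30.5564  58.1321 140.7936]
t 9.05 pos [0.6016 0.0701 0.3037] F [ 0.3 -0.5  0.2] gap 0.695
8 rows of [0.0001, -0.0, 0.006, 0.0006, -0.0, 0.0008] |d| 0.005960115145425042 deg 0.05759907817369054
```

View pics/w8.png

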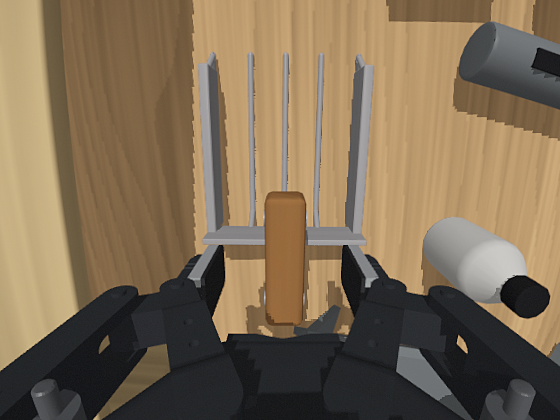

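View pics/s8.png

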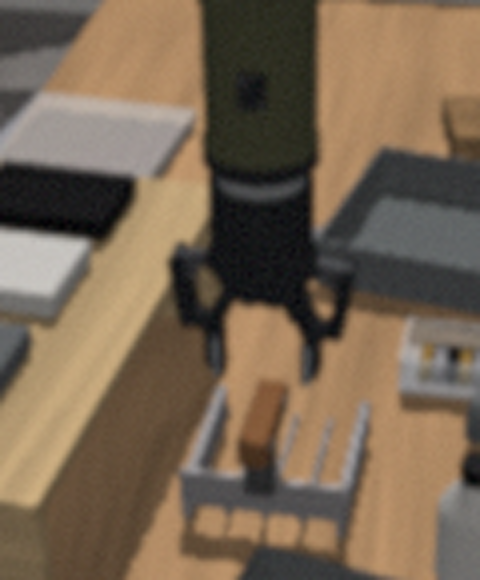

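The handle spans about (266-305,192-325), centred between the fingers and aligned with them. I'll descend and grip.

>>> {"fn": "move_arm", "kwargs": {"rows": [[0,0,0.008,0,0,0],[0,0,0.008,0,0,0],[0,0,0.008,0,0,0],[0,0,0.008,0,0,0],[0,0,0.008,0,0,0],[0,0,0.008,0,0,0],[0,0,0,0,0,0],[0,0,0,0,0,0]]}}

```text
time: 9.85
eef_pos: [0.6014, 0.0693, 0.2556]
orientation: [[-1.0, 0.03, -0.0], [0.03, 1.0, 0.004], [0.0, 0.004, -1.0]]
force: [-0.6, 0.3, 0.2]
finger_gap: 0.704
```

>>> {"fn": "move_arm", "kwargs": {"rows": [[0,0,0,0,0,0],[0,0,0,0,0,0],[0,0,0,0,0,0],[0,0,0,0,0,0],[0,0,0,0,0,0],[0,0,0,0,0,0],[0,0,0,0,0,0],[0,0,0,0,0,0]], "jaw": 0, "newtons": 110}}

```text
time: 10.65
eef_pos: [0.6015, 0.0694, 0.2564]
orientation: [[-1.0, 0.03, 0.001], [0.03, 1.0, 0.004], [-0.001, 0.004, -1.0]]
force: [-1.5, 0.6, 5.1]
finger_gap: 0.265
```

```bash
python3 - <<'E'
from h import *
D={n:cams.snapshot(n) for n in("scene","side","wrist")}
cv2.imwrite("pics/w9.png",D["wrist"]["color"][:,:,::-1])
s=robot.read_state();print(s["eef_pos"],s["orientation"],s["force"],s["finger_gap"]*85)
E
```

```text
[0.6015 0.0694 0.2564] [[-0.9996  0.0296  0.0012]
 [ 0.0296  0.9996  0.0042]
 [-0.0011  0.0042 -1.    ]] [-1.2481 -0.0414  5.9345] 22.764048851580352
```

View pics/w9.png

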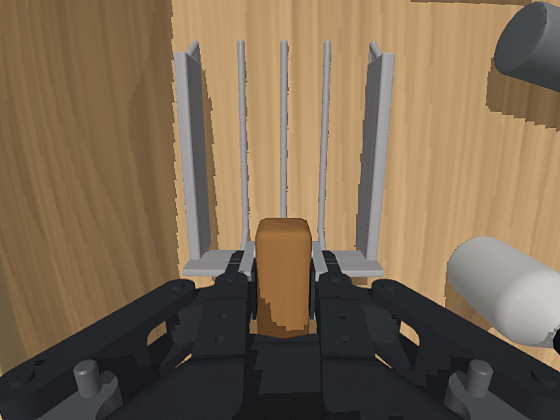

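```bash
cat >> h.py <<'E'
RTS=np.array([[0,-1,0],[-1,0,0],[0,0,-1.]]).T*1.0
RTS=np.c_[[0,-1,0],[-1,0,0],[0,0,-1]].astype(float)
import json,os
PTS=np.array(json.load(open("pts.json"))) if os.path.exists("pts.json") else None
def Rs(h,th):
    return Ro.from_euler("z",h,degrees=True).as_matrix()@Ro.from_euler("y",-th,degrees=True).as_matrix()
def tcp_for(tip,h,th,ref=(.1505,0,0)):
    R=Rs(h,th); o=np.array(tip)-R@np.array(ref); Rt=R@RTS.T
    return Rt,o-Rt@PTS
TC=np.array([.442,.346]); TH=-12.9
def tub(x,y,z):
    a=np.radians(TH); return np.array([TC[0]+x*np.cos(a)-y*np.sin(a),TC[1]+x*np.sin(a)+y*np.cos(a),z])
def tubinv(p):
    a=np.radians(TH); d=np.array(p[:2])-TC; return np.array([d[0]*np.cos(a)+d[1]*np.sin(a),-d[0]*np.sin(a)+d[1]*np.cos(a)])
def scoop_now():
    s=robot.read_state(); R=np.array(s["orientation"]); o=np.array(s["eef_pos"])+R@PTS; Rsc=R@RTS
    tip=o+Rsc@[.1505,0,0]
    print("t",round(s["time"],2),"scoop o",o,"tip",tip,"tubtip",tubinv(tip),"head",np.degrees(np.arctan2(Rsc[1,0],Rsc[0,0]))%360,"pitch",np.degrees(np.arcsin(Rsc[2,0])),"roll",np.degrees(np.arcsin(Rsc[2,1])),"F",np.round(s["force"],1),"gap",round(s["finger_gap"],3),"q",np.round(s["qpos"],0))
E
python3 - <<'E'
from h import *
W=cams.snapshot("wrist")
tips=[px2w(W,u,42,.0025) for u in (241,284,327)]
print(tips, [px2w(W,u,55,.038) for u in (180,389)])
s=robot.read_state(); R=np.array(s["orientation"]);p=np.array(s["eef_pos"])
for t in tips: print(R.T@(t-p))
D=cams.snapshot("side")
cr=[(235,155),(650,272),(125,360),(597,518)]
P=[px2w(D,220+x/4.4,260+y/4.4,.004) for x,y in cr]; print("tub floor c",np.mean(P,0))
E
```

```text
[array([ 0.6266, -0.0555,  0.0025]), array([ 0.5968, -0.0544,  0.0025]), array([ 0.5669, -0.0536,  0.0025])] [array([ 0.6588, -0.0406,  0.038 ]), array([ 0.5353, -0.0369,  0.038 ])]
[-0.0285 -0.1252  0.2534]
[ 0.0014 -0.125   0.2534]
[ 0.0312 -0.1251  0.2533]
tub floor c [0.4429 0.3479 0.004 ]
```

```bash
echo "[0.0005,0.0255,0.256]" > pts.json; python3 - <<'E'
from h import *
scoop_now()
R,p=tcp_for(tub(-.02,.004,.165),180+TH,0)
plan(R,p,20)
s=robot.read_state(); s2=dict(s); s2["eef_pos"]=np.array(s["eef_pos"])+[0,0,.14]; plan(R,p,16,s2)
E
```

```text
t 10.9 scoop o [0.6021 0.096  0.0005] tip [ 0.5976 -0.0544 -0.0001] tubtip [ 0.2411 -0.3556] head 268.30422663812607 pitch -0.24101037387723098 roll 0.059220306448724974 F [-0.5  0.5  5.7] gap 0.263 q [ 16.  41. -43.  99.  34.  53. 138.]
t 10.9 pos [0.6015 0.0694 0.2564] F [-0.5  0.5  5.7] gap 0.263
20 rows of [0.0133, 0.007, -0.0082, 0.0002, -0.0001, 0.0883] |d| 0.01711899619942576 deg 5.060216141088135
t 10.9 pos [0.6015 0.0694 0.3964] F [-0.5  0.5  5.7] gap 0.263
16 rows of [0.0165, 0.0089, -0.0015, 0.0002, -0.0002, 0.1104] |d| 0.018816973361211162 deg 6.325270176360168
```

>>> {"fn": "move_arm", "kwargs": {"rows": [[0,0,-0.005,0,0,0],[0,0,-0.015,0,0,0],[0,0,-0.02,0,0,0],[0,0,-0.02,0,0,0],[0,0,-0.02,0,0,0],[0,0,-0.02,0,0,0],[0,0,-0.02,0,0,0],[0,0,-0.02,0,0,0]]}}

```text
time: 11.7
eef_pos: [0.601, 0.0686, 0.3974]
orientation: [[-1.0, 0.029, -0.0], [0.029, 1.0, 0.004], [0.0, 0.004, -1.0]]
force: [-0.6, -0.7, -2.6]
finger_gap: 0.264
```

```bash
python3 - <<'E'
from h import *
scoop_now()
S=cams.snapshot("side"); crop(S,170,100,370,250,4,"s10")
R,p=tcp_for(tub(-.02,.004,.165),180+TH,0)
plan(R,p,16)
E
```

```text
t 11.7 scoop o [0.6012 0.0952 0.1415] tip [ 0.5968 -0.0553  0.1409] tubtip [ 0.2405 -0.3566] head 268.321457264065 pitch -0.23277290174332121 roll -0.0072029322948504925 F [-0.6 -0.7 -2.6] gap 0.264 q [ 20.  33. -48.  90.  26.  69. 145.]
t 11.75 pos [0.6016 0.0692 0.4008] F [1.1 0.1 0.9] gap 0.264
16 rows of [0.0165, 0.009, -0.0013, 0.0005, -0.0001, 0.1104] |d| 0.01881122690668702 deg 6.326064310045125
```

View pics/s10.png

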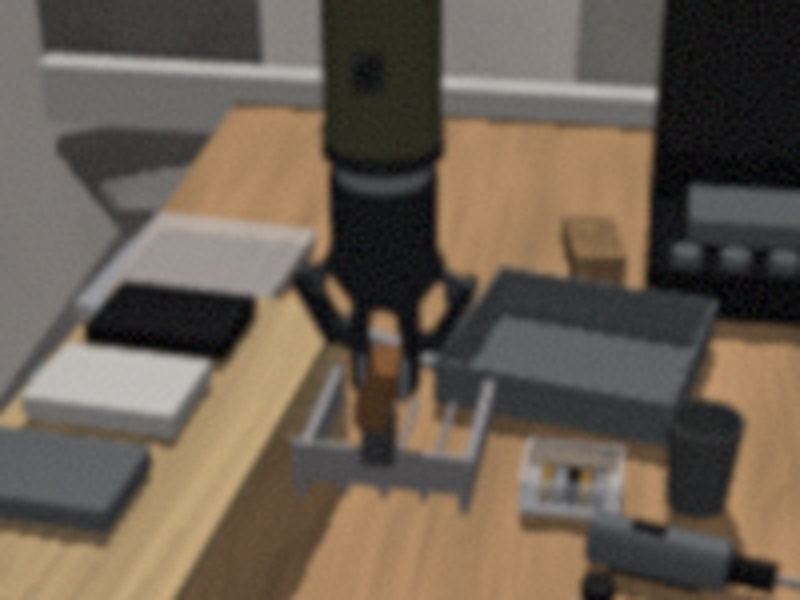

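>>> {"fn": "move_arm", "kwargs": {"rows": [[0.0165,0.009,-0.0013,0,0,0.11],[0.0165,0.009,-0.0013,0,0,0.11],[0.0165,0.009,-0.0013,0,0,0.11],[0.0165,0.009,-0.0013,0,0,0.11],[0.0165,0.009,-0.0013,0,0,0.11],[0.0165,0.009,-0.0013,0,0,0.11],[0.0165,0.009,-0.0013,0,0,0.11],[0.0165,0.009,-0.0013,0,0,0.11]]}}

```text
time: 12.55
eef_pos: [0.5116, 0.1845, 0.4068]
orientation: [[-0.611, 0.792, -0.0], [0.792, 0.611, 0.004], [0.003, 0.002, -1.0]]
force: [0.3, 0.1, -2.2]
finger_gap: 0.261
```

>>> {"fn": "move_arm", "kwargs": {"rows": [[0.0165,0.009,-0.0013,0,0,0.11],[0.0165,0.009,-0.0013,0,0,0.11],[0.0165,0.009,-0.0013,0,0,0.11],[0.0165,0.009,-0.0013,0,0,0.11],[0.0165,0.009,-0.0013,0,0,0.11],[0.0165,0.009,-0.0013,0,0,0.11],[0.0165,0.009,-0.0013,0,0,0.11],[0.0165,0.009,-0.0013,0,0,0.11]]}}

```text
time: 13.35
eef_pos: [0.5443, 0.3269, 0.4176]
orientation: [[0.22, 0.975, -0.001], [0.975, -0.22, 0.004], [0.004, -0.002, -1.0]]
force: [-0.0, 0.0, -2.1]
finger_gap: 0.264
```

```bash
python3 - <<'E'
from h import *
import pickle
scoop_now()
D={n:cams.snapshot(n) for n in("scene","side","wrist")}
pickle.dump(D,open("d11.pkl","wb"))
cv2.imwrite("pics/w11.png",D["wrist"]["color"][:,:,::-1])
crop(D["side"],200,200,420,400,3,"s11")
E
```

```text
t 13.35 scoop o [0.5691 0.3228 0.1616] tip [0.4223 0.356  0.1618] tubtip [-0.0214  0.0053] head 167.27275136233402 pitch 0.09107344187894167 roll -0.21941804670082146 F [-0.   0.  -2.1] gap 0.264 q [-20.  30. -23.  83.  12.  69.  33.]
```

View pics/w11.png

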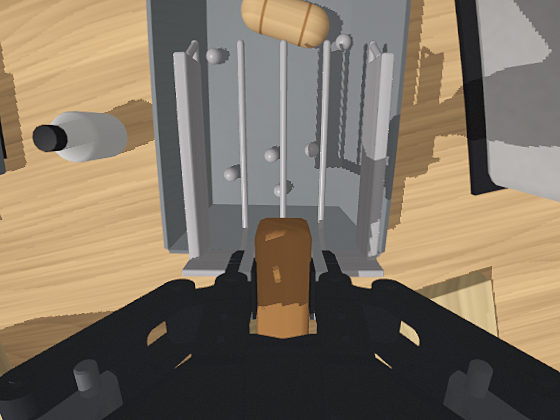

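View pics/s11.png

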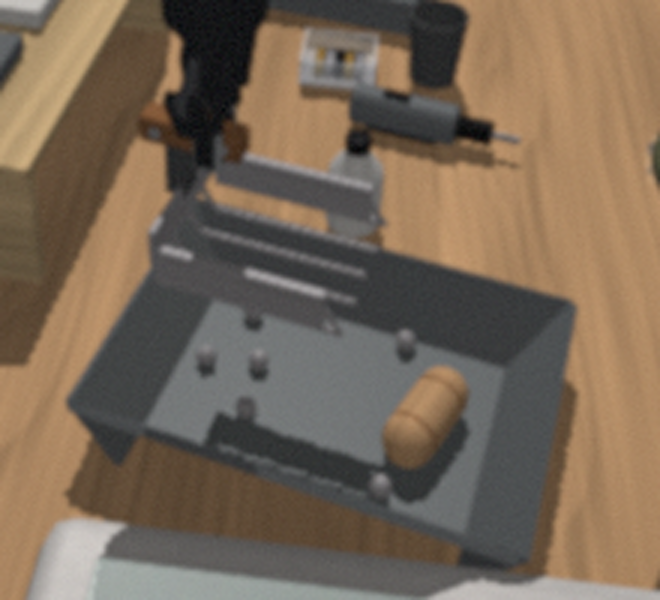

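```bash
python3 - <<'E'
from h import *
import pickle
D=pickle.load(open("d11.pkl","rb"));W=D["wrist"]
for n,u,v,z in [("gripL",253,13,.026),("gripR",318,29,.026),("bL",216,56,.013),("bR",344,42,.013),("b",233,173,.013),("b",271,155,.013),("b",312,149,.013),("b",281,188,.013),("rim",165,250,.064),("rimL",150,30,.064),("rimR",410,20,.064),("floor BL",222,205,.004),("floor BR",352,207,.004)]:
    p=px2w(W,u,v,z); print(n,p,tubinv(p))
crop(W,130,0,430,280,2.6,"w11z")
E
```

```text
gripL [0.3505 0.3396 0.026 ] [-0.0878 -0.0266]
gripR [0.3822 0.4065 0.026 ] [-0.0718  0.0456]
bL [0.3811 0.2862 0.013 ] [-0.046  -0.0719]
bR [0.3987 0.4359 0.013 ] [-0.0623  0.0779]
b [0.5196 0.2704 0.013 ] [ 0.0925 -0.0564]
b [0.5081 0.3229 0.013 ] [ 0.0696 -0.0077]
b [0.5121 0.3748 0.013 ] [0.0619 0.0437]
b [0.5521 0.3259 0.013 ] [0.1118 0.005 ]
rim [0.585  0.1768 0.064 ] [ 0.1772 -0.133 ]
rimL [0.3549 0.2351 0.064 ] [-0.0602 -0.1275]
rimR [0.4026 0.4925 0.064 ] [-0.0711  0.134 ]
floor BL [0.559 0.243 0.004] [ 0.1371 -0.0743]
floor BR [0.6004 0.4135 0.004 ] [0.1393 0.1012]
```

View pics/w11z.png

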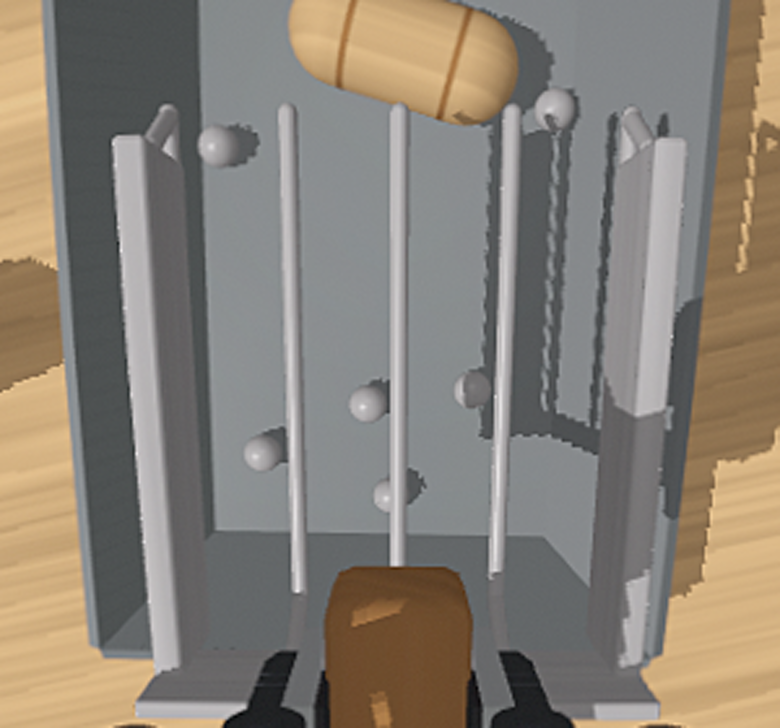

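```bash
python3 - <<'E'
from h import *
R,p=tcp_for(tub(-.022,.003,.07),180+TH,-28)
plan(R,p,8)
E
```

```text
t 13.5 pos [0.5443 0.327  0.4172] F [-0.8 -1.3 -3. ] gap 0.266
8 rows of [-0.0002, -0.0184, 0.0041, -0.0613, -0.0008, 0.0009] |d| 0.018873169878480683 deg 3.5128716988748336
```

>>> {"fn": "move_arm", "kwargs": {"rows": [[-0.0002,-0.0184,0.004,-0.0612,-0.0005,0.0008],[-0.0002,-0.0184,0.004,-0.0612,-0.0005,0.0008],[-0.0002,-0.0184,0.004,-0.0612,-0.0005,0.0008],[-0.0002,-0.0184,0.004,-0.0612,-0.0005,0.0008],[-0.0002,-0.0184,0.004,-0.0612,-0.0005,0.0008],[-0.0002,-0.0184,0.004,-0.0612,-0.0005,0.0008],[-0.0002,-0.0184,0.004,-0.0612,-0.0005,0.0008],[-0.0002,-0.0184,0.004,-0.0612,-0.0005,0.0008]]}}

```text
time: 14.3
eef_pos: [0.4109, 0.3535, 0.3557]
orientation: [[0.223, 0.86, 0.46], [0.975, -0.197, -0.104], [0.001, 0.471, -0.882]]
force: [0.4, 0.1, -1.2]
finger_gap: 0.262
```

```bash
python3 - <<'E'
from h import *
scoop_now()
R,p=tcp_for(tub(-.025,.003,.007),180+TH,-28)
plan(R,p,8)
S=cams.snapshot("side"); crop(S,200,200,420,400,3,"s12")
E
```

```text
t 14.3 scoop o [0.5505 0.3223 0.1419] tip [0.4211 0.352  0.071 ] tubtip [-0.0217  0.0012] head 167.09290499932322 pitch -28.105611867436384 roll -0.0731958134491714 F [ 0.4  0.1 -1.2] gap 0.262 q [-45.  22. -10. 111.  44.  44.  -8.]
t 14.3 pos [0.4109 0.3535 0.3557] F [ 0.4  0.1 -1.2] gap 0.262
8 rows of [0.0003, -0.0041, 0.0069, 0.0002, -0.0002, -0.0] |d| 0.008008626535337763 deg 0.016553071340683893
```

View pics/s12.png

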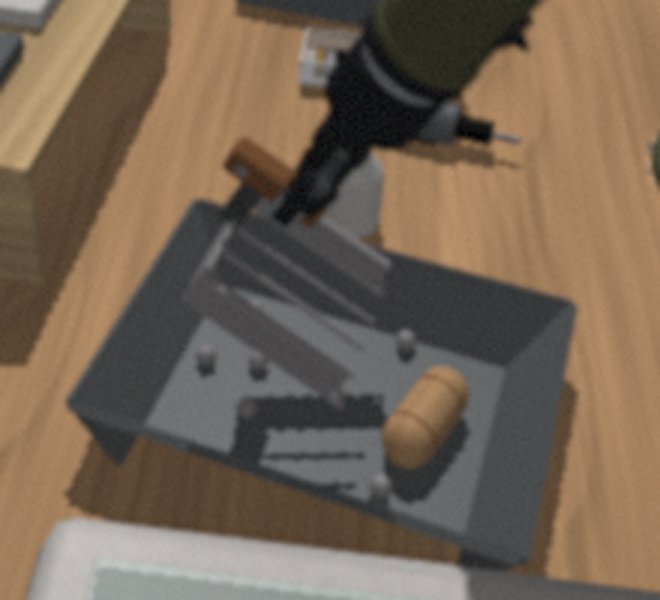

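>>> {"fn": "move_arm", "kwargs": {"rows": [[0.0003,-0.0041,0.0069,0,0,0],[0.0003,-0.0041,0.0069,0,0,0],[0.0003,-0.0041,0.0069,0,0,0],[0.0003,-0.0041,0.0069,0,0,0],[0.0003,-0.0041,0.0069,0,0,0],[0.0003,-0.0041,0.0069,0,0,0],[0.0003,-0.0041,0.0069,0,0,0],[0.0003,-0.0041,0.0069,0,0,0]]}}

```text
time: 15.15
eef_pos: [0.4095, 0.3575, 0.2909]
orientation: [[0.224, 0.86, 0.458], [0.975, -0.198, -0.104], [0.002, 0.469, -0.883]]
force: [0.1, 0.2, -2.5]
finger_gap: 0.266
```

```bash
python3 - <<'E'
from h import *
scoop_now()
R,p=tcp_for(tub(-.095,.003,.007),180+TH,-15)
plan(R,p,16)
S=cams.snapshot("side"); crop(S,200,200,420,400,3,"s13")
S=cams.snapshot("scene"); crop(S,250,100,400,200,5,"c13")
E
```

```text
t 15.15 scoop o [0.5488 0.3264 0.0768] tip [0.4193 0.3562 0.0062] tubtip [-0.0244  0.0049] head 167.01376715432244 pitch -28.000084331533124 roll -0.08767520821058013 F [ 0.1  0.2 -2.5] gap 0.266 q [-48.  27.  -6. 115.  52.  37. -18.]
t 15.15 pos [0.4095 0.3575 0.2909] F [ 0.1  0.2 -2.5] gap 0.266
16 rows of [-0.0001, -0.0005, 0.0001, 0.0142, -0.0001, -0.0001] |d| 0.00048506885840975437 deg 0.812531548903646
```

View pics/s13.png

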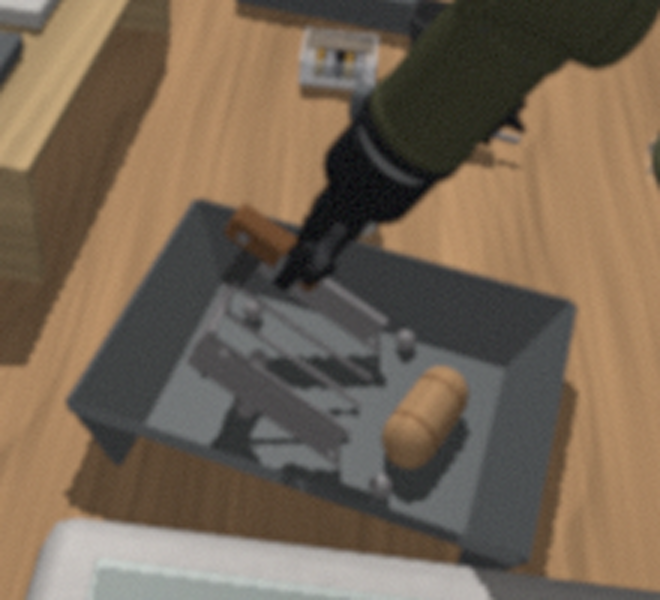

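View pics/c13.png

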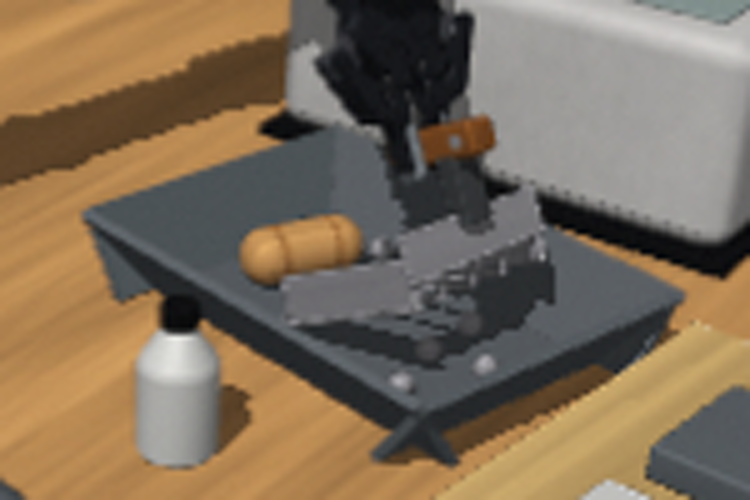

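```bash
python3 - <<'E'
from h import *
R,p=tcp_for(tub(-.062,.003,.007),180+TH,-21)
plan(R,p,8)
s=robot.read_state(); s2=dict(s); s2["eef_pos"]=p; s2["orientation"]=R
R,p=tcp_for(tub(-.098,.003,.007),180+TH,-14); plan(R,p,8,s2)
E
```

```text
t 15.25 pos [0.4091 0.3574 0.2903] F [ 0.3  0.  -3.6] gap 0.263
8 rows of [-0.0002, -0.0003, -0.0002, 0.0152, 0.0, -0.0] |d| 0.00035413252721926245 deg 0.8683280451941066
t 15.25 pos [0.4064 0.3567 0.2908] F [ 0.3  0.  -3.6] gap 0.263
8 rows of [0.0, -0.0004, 0.0006, 0.0153, 0.0, 0.0] |d| 0.0006753231847261789 deg 0.8750000000000003
```

>>> {"fn": "move_arm", "kwargs": {"rows": [[-0.0002,-0.0003,-0.0002,0.0152,0,0],[-0.0002,-0.0003,-0.0002,0.0152,0,0],[-0.0002,-0.0003,-0.0002,0.0152,0,0],[-0.0002,-0.0003,-0.0002,0.0152,0,0],[-0.0002,-0.0003,-0.0002,0.0152,0,0],[-0.0002,-0.0003,-0.0002,0.0152,0,0],[-0.0002,-0.0003,-0.0002,0.0152,0,0],[-0.0002,-0.0003,-0.0002,0.0152,0,0]]}}

```text
time: 16.05
eef_pos: [0.4064, 0.3564, 0.2921]
orientation: [[0.224, 0.91, 0.349], [0.975, -0.21, -0.079], [0.002, 0.358, -0.934]]
force: [0.4, 0.2, -3.3]
finger_gap: 0.261
```

```bash
python3 - <<'E'
from h import *
scoop_now()
S=cams.snapshot("side"); crop(S,200,200,420,400,3,"s14")
R,p=tcp_for(tub(-.098,.003,.007),180+TH,-14); plan(R,p,8)
E
```

```text
t 16.05 scoop o [0.5191 0.3314 0.0622] tip [0.3821 0.363  0.0083] tubtip [-0.0621  0.0032] head 167.01313232191538 pitch -20.97011650641192 roll -0.08903007930711766 F [ 0.4  0.2 -3.3] gap 0.261 q [-42.  27. -12. 114.  42.  38.  -8.]
t 16.1 pos [0.4065 0.3564 0.2921] F [ 0.3  0.4 -3.1] gap 0.258
8 rows of [0.0, -0.0004, 0.0007, 0.0151, -0.0001, -0.0002] |d| 0.0008333876542305996 deg 0.8657891076800395
```

View pics/s14.png

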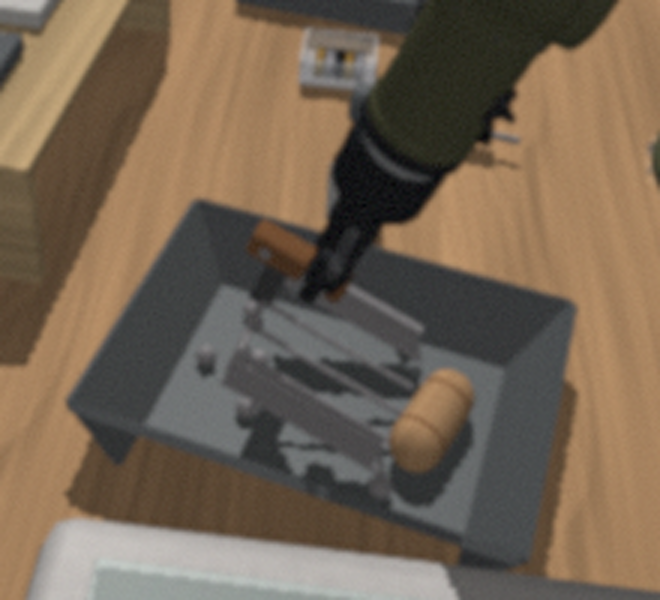

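>>> {"fn": "move_arm", "kwargs": {"rows": [[0,-0.0004,0.0009,0.0152,0,0],[0,-0.0004,0.0009,0.0152,0,0],[0,-0.0004,0.0009,0.0152,0,0],[0,-0.0004,0.0009,0.0152,0,0],[0,-0.0004,0.0007,0.0152,0,0],[0,-0.0004,0.0007,0.0152,0,0],[0,-0.0004,0.0007,0.0152,0,0],[0,-0.0004,0.0007,0.0152,0,0]]}}

```text
time: 16.9
eef_pos: [0.4054, 0.3568, 0.2849]
orientation: [[0.224, 0.946, 0.236], [0.975, -0.218, -0.053], [0.002, 0.242, -0.97]]
force: [-0.5, -0.2, -2.7]
finger_gap: 0.264
```

```bash
python3 - <<'E'
from h import *
scoop_now()
S=cams.snapshot("side"); crop(S,250,250,400,390,4.2,"s15")
S=cams.snapshot("scene"); crop(S,250,100,400,200,5,"c15")
R,p=tcp_for(tub(-.120,.003,.0065),180+TH,-5); plan(R,p,8)
E
```

```text
t 16.9 scoop o [0.4901 0.3382 0.0427] tip [0.3478 0.371  0.0063] tubtip [-0.0974  0.0033] head 167.0353447156363 pitch -14.004134999921199 roll -0.08884076227079743 F [-0.5 -0.2 -2.7] gap 0.264 q [-36.  28. -17. 112.  34.  40.  -0.]
t 17.0 pos [0.4056 0.3566 0.2849] F [ 0.3 -0.2 -2.2] gap 0.265
8 rows of [0.0, 0.0022, 0.002, 0.0197, -0.0002, -0.0002] |d| 0.0029595289290730875 deg 1.1275682976148473
```

View pics/s15.png

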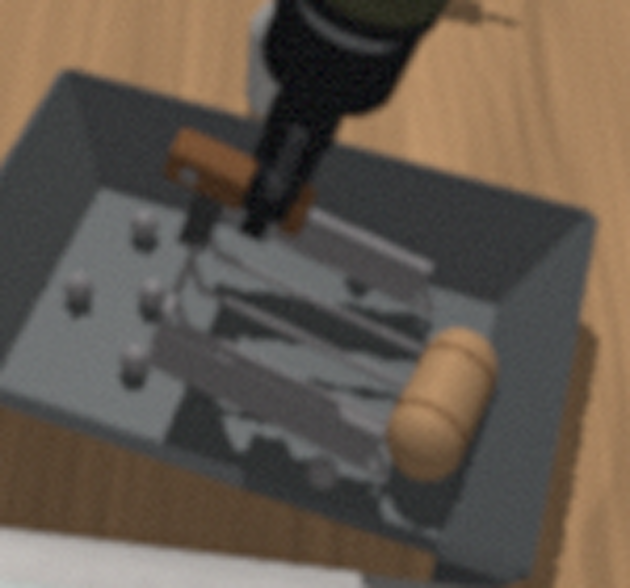

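View pics/c15.png

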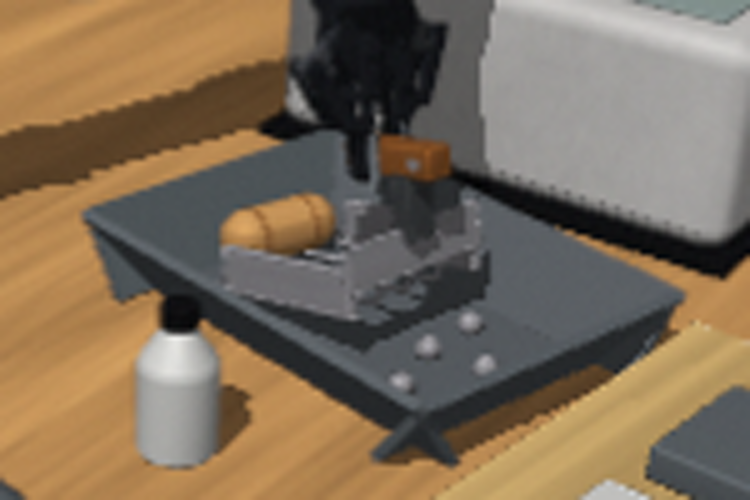

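>>> {"fn": "move_arm", "kwargs": {"rows": [[0,0.0022,0.002,0.0196,0,0],[0,0.0022,0.002,0.0196,0,0],[0,0.0022,0.002,0.0196,0,0],[0,0.0022,0.002,0.0196,0,0],[0,0.0022,0.002,0.0196,0,0],[0,0.0022,0.002,0.0196,0,0],[0,0.0022,0.002,0.0196,0,0],[0,0.0022,0.002,0.0196,0,0]]}}

```text
time: 17.8
eef_pos: [0.4252, 0.3522, 0.2722]
orientation: [[0.224, 0.971, 0.085], [0.975, -0.223, -0.018], [0.002, 0.087, -0.996]]
force: [1.0, -1.2, -2.5]
finger_gap: 0.266
```

```bash
python3 - <<'E'
from h import *
scoop_now()
S=cams.snapshot("side"); crop(S,250,250,400,390,4.2,"s16")
S=cams.snapshot("scene"); crop(S,250,100,400,200,5,"c16")
R,p=tcp_for(tub(-.131,.003,.0065),180+TH,0); plan(R,p,8)
E
```

```text
t 17.8 scoop o [0.4718 0.3424 0.0193] tip [0.3257 0.376  0.0063] tubtip [-0.1201  0.0033] head 167.05015514237715 pitch -4.9880802514594125 roll -0.08733205696903777 F [ 1.  -1.2 -2.5] gap 0.266 q [-28.  31. -24. 108.  25.  43.  10.]
t 17.9 pos [0.4255 0.3519 0.2719] F [-0.2 -0.  -2.5] gap 0.266
8 rows of [0.0001, 0.0014, 0.0012, 0.0109, -0.0001, -0.0002] |d| 0.0018444475417115748 deg 0.6259404133639658
```

View pics/s16.png

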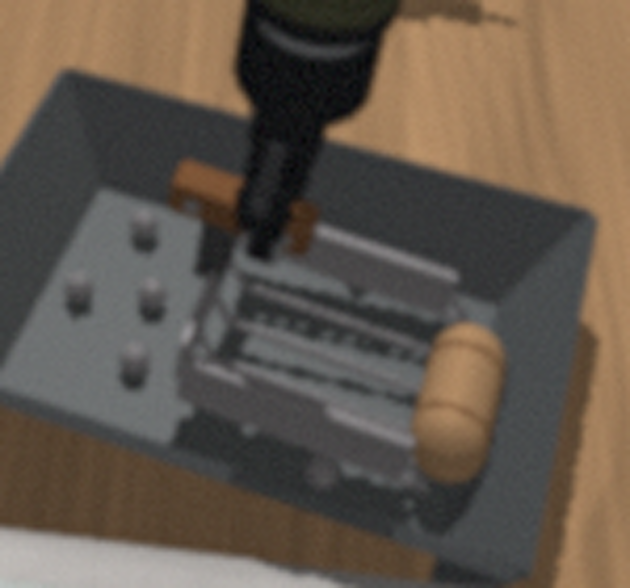

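View pics/c16.png

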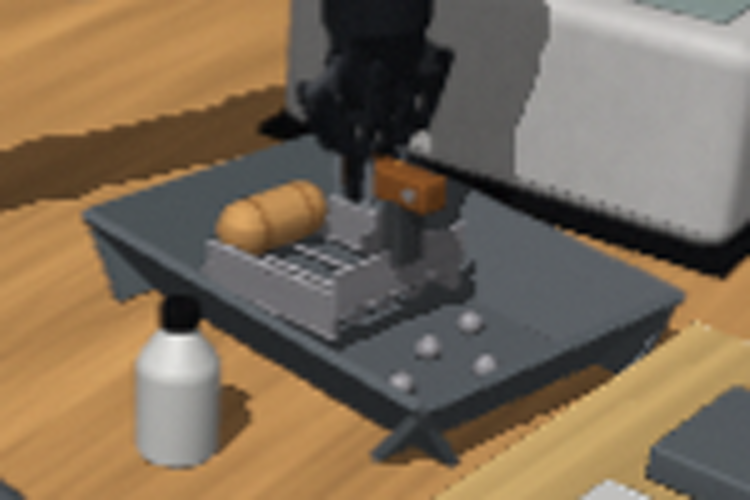

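```bash
python3 - <<'E'
from h import *
S=cams.snapshot("side")
for x,y in [(462,402),(475,347),(447,457)]:
    for z in (.027,.035): print(z,tubinv(px2w(S,250+x/4.2,250+y/4.2,z)))
# plate tops front
for x,y in [(458,273),(415,443)]: print(tubinv(px2w(S,250+x/4.2,250+y/4.2,.05)))
C=cams.snapshot("scene")
for x,y in [(240,225),(305,207),(270,215)]: print(tubinv(px2w(C,250+x/5,100+y/5,.028)))
W=cams.snapshot("wrist");cv2.imwrite("pics/w16.png",W["color"][:,:,::-1])
E
```

```text
0.027 [-0.1288  0.0167]
0.035 [-0.1289  0.023 ]
0.027 [-0.129  -0.0245]
0.035 [-0.1291 -0.0177]
0.027 [-0.1276  0.0555]
0.035 [-0.1277  0.0615]
[-0.11  -0.056]
[-0.1101  0.0701]
[-0.1358 -0.0065]
[-0.128   0.0549]
[-0.1344  0.0236]
```

View pics/w16.png

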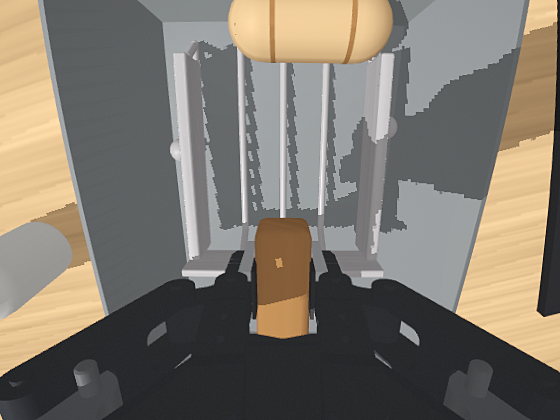

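```bash
python3 - <<'E'
from h import *
R,p=tcp_for(tub(-.131,.005,.006),180+TH,0); plan(R,p,8)
E
```

```text
t 18.05 pos [0.4249 0.3523 0.2723] F [ 0.2 -0.5 -2.1] gap 0.266
8 rows of [0.0003, 0.0014, 0.0014, 0.0111, -0.0002, -0.0001] |d| 0.0020064385507463137 deg 0.6362730683890888
```

>>> {"fn": "move_arm", "kwargs": {"rows": [[0.0003,0.0014,0.0013,0.0111,0,0],[0.0003,0.0014,0.0013,0.0111,0,0],[0.0003,0.0014,0.0013,0.0111,0,0],[0.0003,0.0014,0.0013,0.0111,0,0],[0.0003,0.0014,0.0013,0.0111,0,0],[0.0003,0.0014,0.0013,0.0111,0,0],[0.0003,0.0014,0.0013,0.0111,0,0],[0.0003,0.0014,0.0013,0.0111,0,0]]}}

```text
time: 18.85
eef_pos: [0.4371, 0.352, 0.2624]
orientation: [[0.224, 0.975, -0.001], [0.975, -0.224, 0.002], [0.002, -0.001, -1.0]]
force: [-0.2, -0.9, -3.7]
finger_gap: 0.263
```

```bash
python3 - <<'E'
from h import *
scoop_now()
S=cams.snapshot("side"); crop(S,250,250,400,390,4.2,"s17")
W=cams.snapshot("wrist");cv2.imwrite("pics/w17.png",W["color"][:,:,::-1])
E
```

```text
t 18.85 scoop o [0.4619 0.3472 0.0064] tip [0.3152 0.3809 0.0065] tubtip [-0.1314  0.0057] head 167.05495925632115 pitch 0.05574862559614568 roll -0.0888018129667123 F [-0.2 -0.9 -3.7] gap 0.263 q [-24.  34. -27. 106.  21.  45.  15.]
```

View pics/s17.png

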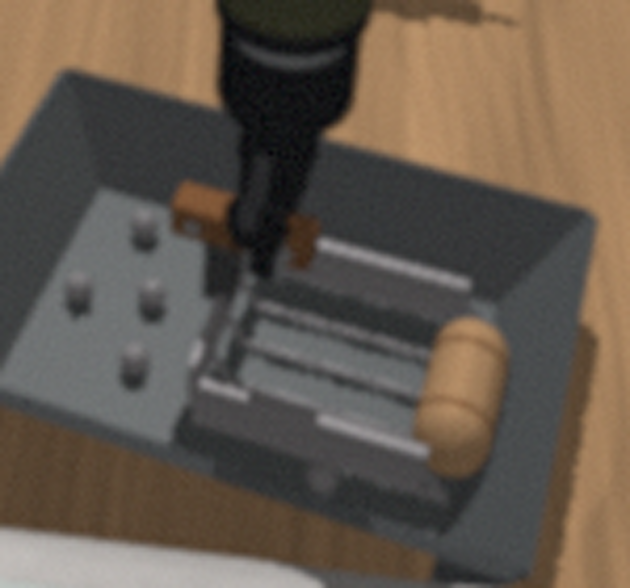

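View pics/w17.png

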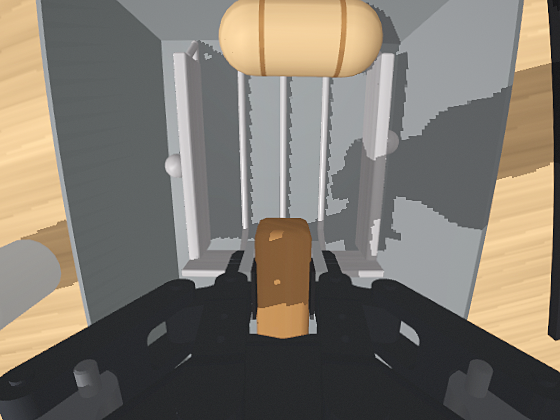

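```bash
python3 - <<'E'
from h import *
R,p=tcp_for(tub(-.148,.006,.030),180+TH,9); plan(R,p,8)
s2=dict(robot.read_state()); s2["eef_pos"]=p; s2["orientation"]=R
R,p=tcp_for(tub(-.163,.005,.054),180+TH,17); plan(R,p,8,s2)
E
```

```text
t 18.95 pos [0.4373 0.3518 0.2622] F [-0.   0.5 -3.1] gap 0.263
8 rows of [0.0001, 0.0027, -0.0003, 0.0195, -0.0002, -0.0002] |d| 0.002688020716472194 deg 1.1194579011312844
t 18.95 pos [0.4583 0.3479 0.2633] F [-0.   0.5 -3.1] gap 0.263
8 rows of [-0.0001, 0.002, -0.0003, 0.0175, 0.0, -0.0] |d| 0.0019942780310520237 deg 1.0
```

>>> {"fn": "move_arm", "kwargs": {"rows": [[0.0001,0.0027,-0.0003,0.0195,0,0],[0.0001,0.0027,-0.0003,0.0195,0,0],[0.0001,0.0027,-0.0003,0.0195,0,0],[0.0001,0.0027,-0.0003,0.0195,0,0],[0.0001,0.0027,-0.0003,0.0195,0,0],[0.0001,0.0027,-0.0003,0.0195,0,0],[0.0001,0.0027,-0.0003,0.0195,0,0],[0.0001,0.0027,-0.0003,0.0195,0,0]]}}

```text
time: 19.75
eef_pos: [0.4586, 0.3478, 0.2634]
orientation: [[0.224, 0.963, -0.153], [0.975, -0.221, 0.037], [0.002, -0.157, -0.988]]
force: [0.0, -0.1, -2.7]
finger_gap: 0.265
```

```bash
python3 - <<'E'
from h import *
scoop_now()
S=cams.snapshot("side"); crop(S,250,250,400,390,4.2,"s18")
W=cams.snapshot("wrist");cv2.imwrite("pics/w18.png",W["color"][:,:,::-1])
E
```

```text
t 19.75 scoop o [0.4442 0.3521 0.0066] tip [0.2993 0.3854 0.0302] tubtip [-0.1479  0.0065] head 167.06316966096892 pitch 9.028070318086513 roll -0.0924183489231075 F [ 0.  -0.1 -2.7] gap 0.265 q [-18.  37. -32. 101.  14.  52.  23.]
```

View pics/s18.png

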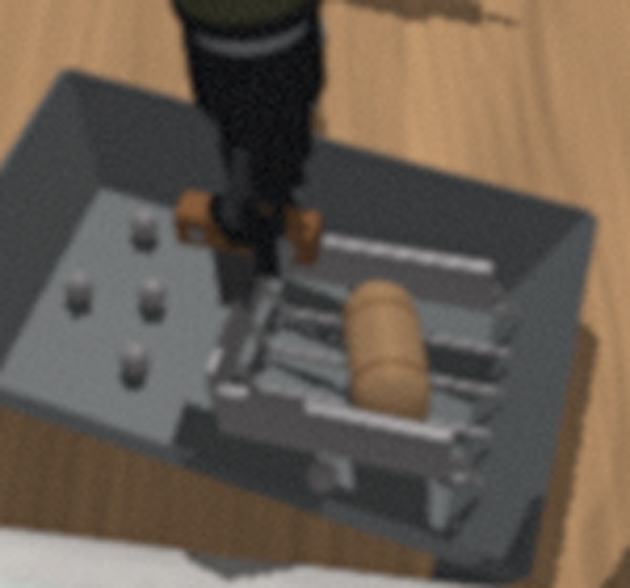

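View pics/w18.png

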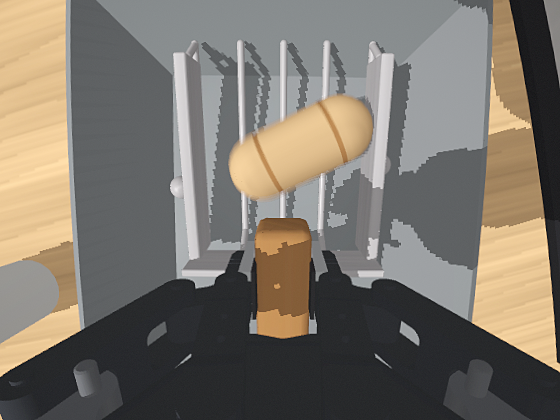

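```bash
python3 - <<'E'
from h import *
R,p=tcp_for(tub(-.140,.005,.19),180+TH,14); plan(R,p,8)
E
```

```text
t 19.85 pos [0.459  0.3476 0.2632] F [-0.1 -0.2 -2.9] gap 0.261
8 rows of [-0.0001, -0.0002, -0.0184, 0.0109, -0.0002, -0.0002] |d| 0.01844200604438667 deg 0.6255983954597777
```

>>> {"fn": "move_arm", "kwargs": {"rows": [[0,0,-0.006,0.011,0,0],[0,0,-0.014,0.011,0,0],[0,0,-0.02,0.011,0,0],[0,0,-0.021,0.011,0,0],[0,0,-0.021,0.011,0,0],[0,0,-0.021,0.011,0,0],[0,0,-0.021,0.011,0,0],[0,0,-0.014,0.011,0,0]]}}

```text
time: 20.65
eef_pos: [0.4846, 0.3418, 0.4008]
orientation: [[0.224, 0.946, -0.234], [0.975, -0.216, 0.057], [0.003, -0.241, -0.971]]
force: [0.5, 0.7, -2.9]
finger_gap: 0.261
```

```bash
python3 - <<'E'
from h import *
scoop_now()
S=cams.snapshot("side"); crop(S,200,180,400,390,3,"s19")
W=cams.snapshot("wrist");cv2.imwrite("pics/w19.png",W["color"][:,:,::-1])
S=cams.snapshot("scene"); crop(S,250,60,400,200,4.2,"c19")
E
```

```text
t 20.65 scoop o [0.4489 0.3514 0.1462] tip [0.3065 0.3839 0.1825] tubtip [-0.1405  0.0067] head 167.12788025029204 pitch 13.939403051763463 roll -0.17893943881567495 F [ 0.5  0.7 -2.9] gap 0.261 q [-13.  32. -36.  87.   7.  74.  29.]
```

View pics/s19.png

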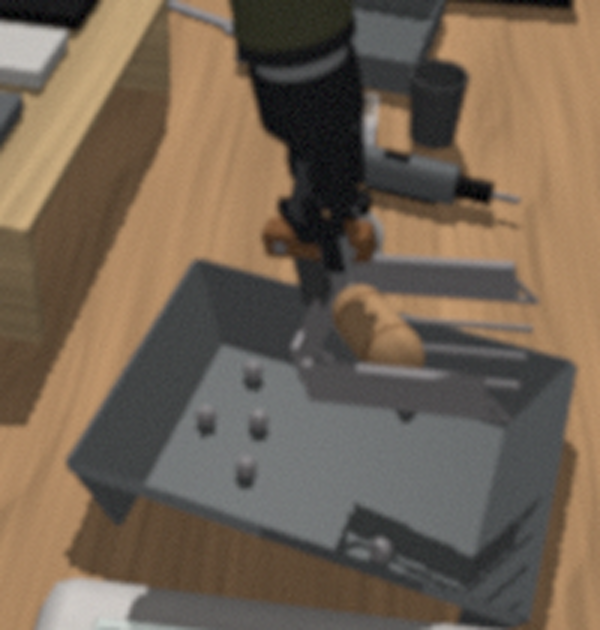

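View pics/w19.png

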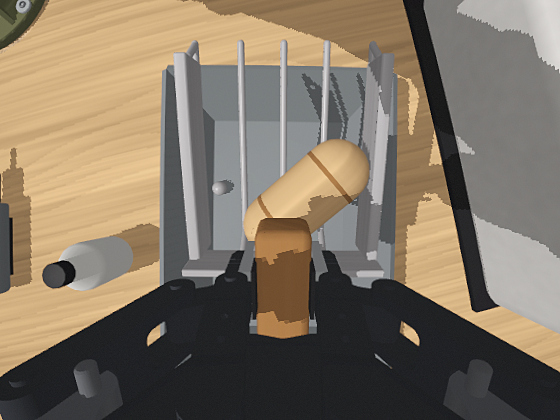

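View pics/c19.png

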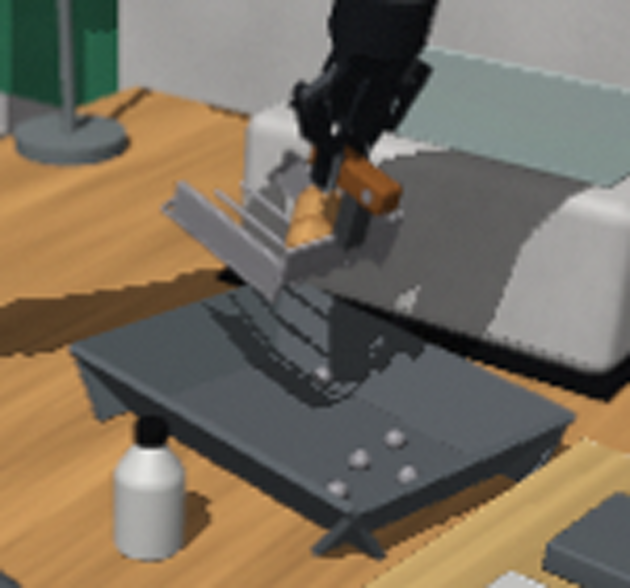

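```bash
python3 - <<'E'
from h import *
R,p=tcp_for([.535,-.365,.20],169,14); plan(R,p,24)
C=cams.snapshot("scene"); S=cams.snapshot("side")
crop(S,260,150,370,220,7,"s20")
e=lambda x,y:(110+x/4,180+y/4)
for n,x,y,z in [("fl",110,325,.005),("fr",350,222,.005),("f3",480,352,.005),("f4",240,497,.005)]: print(n,px2w(C,*e(x,y),z))
E
```

```text
t 20.8 pos [0.4846 0.3418 0.3995] F [ 0.3  0.1 -3.7] gap 0.266
24 rows of [-0.0283, 0.0152, -0.0046, 0.0001, -0.0005, -0.0013] |d| 0.032389994240779256 deg 0.08143695038731412
fl [ 0.3507 -0.4116  0.005 ]
fr [ 0.3945 -0.2381  0.005 ]
f3 [ 0.5584 -0.2771  0.005 ]
f4 [ 0.5333 -0.4541  0.005 ]
```

View pics/s20.png

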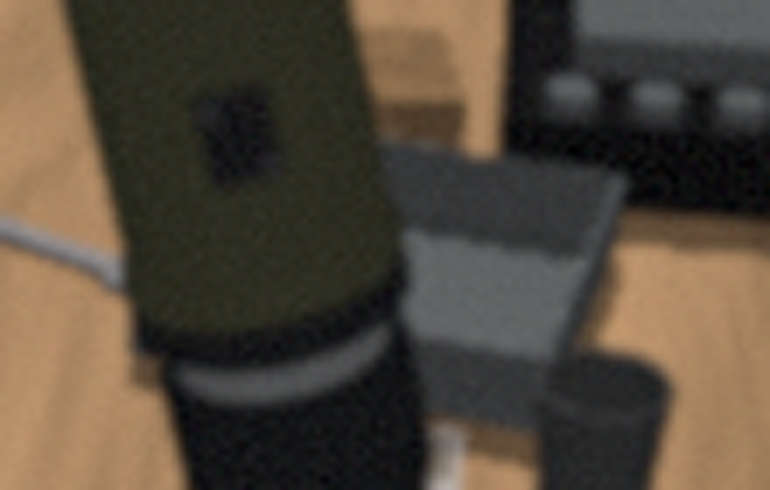

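>>> {"fn": "move_arm", "kwargs": {"rows": [[-0.0105,0.0056,-0.0017,0,0,0],[-0.021,0.0113,-0.0034,0,0,0],[-0.0315,0.0169,-0.0051,0,0,0],[-0.0315,0.0169,-0.0051,0,0,0],[-0.0315,0.0169,-0.0051,0,0,0],[-0.0315,0.0169,-0.0051,0,0,0],[-0.0315,0.0169,-0.0051,0,0,0],[-0.0315,0.0169,-0.0051,0,0,0]]}}

```text
time: 21.7
eef_pos: [0.5556, 0.0968, 0.4038]
orientation: [[0.224, 0.946, -0.236], [0.975, -0.217, 0.055], [0.001, -0.242, -0.97]]
force: [0.5, 0.4, -3.7]
finger_gap: 0.265
```

>>> {"fn": "move_arm", "kwargs": {"rows": [[-0.0315,0.0169,-0.0051,0,0,0],[-0.0315,0.0169,-0.0051,0,0,0],[-0.0315,0.0169,-0.0051,0,0,0],[-0.0315,0.0169,-0.0051,0,0,0],[-0.0315,0.0169,-0.0051,0,0,0],[-0.0315,0.0169,-0.0051,0,0,0],[-0.0315,0.0169,-0.0051,0,0,0],[-0.0315,0.0169,-0.0051,0,0,0]]}}

```text
time: 22.5
eef_pos: [0.6363, -0.1803, 0.4102]
orientation: [[0.224, 0.945, -0.236], [0.975, -0.217, 0.056], [0.001, -0.243, -0.97]]
force: [-0.1, -0.2, -2.5]
finger_gap: 0.257
```

```bash
python3 - <<'E'
from h import *
scoop_now()
R,p=tcp_for([.535,-.365,.20],169,14); plan(R,p,8)
W=cams.snapshot("wrist");cv2.imwrite("pics/w20.png",W["color"][:,:,::-1])
E
```

```text
t 22.5 scoop o [ 0.6    -0.1711  0.1556] tip [ 0.4577 -0.1384  0.1922] tubtip [ 0.1235 -0.4687] head 167.06231536312794 pitch 14.060354038434188 roll -0.08152881943706972 F [-0.1 -0.2 -2.5] gap 0.257 q [ 29.  39. -30.  71.  16.  89.  77.]
t 22.5 pos [ 0.6363 -0.1803  0.4102] F [-0.1 -0.2 -2.5] gap 0.257
8 rows of [-0.0248, 0.0147, -0.0047, -0.0001, -0.0012, -0.0041] |d| 0.02922718278272113 deg 0.24508578495467134
```

View pics/w20.png

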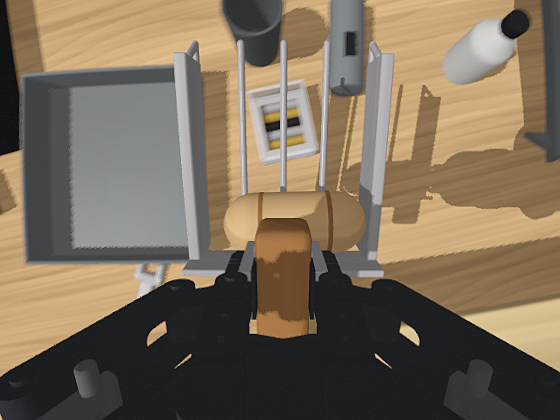

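>>> {"fn": "move_arm", "kwargs": {"rows": [[-0.03,0.018,-0.0052,0,0,-0.004],[-0.03,0.018,-0.0052,0,0,-0.004],[-0.03,0.018,-0.0052,0,0,-0.004],[-0.03,0.018,-0.0052,0,0,-0.004],[-0.03,0.018,-0.0052,0,0,-0.004],[-0.025,0.014,-0.005,0,0,-0.004],[-0.016,0.009,-0.003,0,0,-0.004],[-0.008,0.004,-0.001,0,0,-0.004]]}}

```text
time: 23.35
eef_pos: [0.7131, -0.4011, 0.4135]
orientation: [[0.195, 0.952, -0.237], [0.981, -0.187, 0.056], [0.009, -0.244, -0.97]]
force: [0.5, 0.4, -4.0]
finger_gap: 0.264
```

```bash
python3 - <<'E'
from h import *
scoop_now()
W=cams.snapshot("wrist");cv2.imwrite("pics/w21.png",W["color"][:,:,::-1])
S=cams.snapshot("scene"); crop(S,100,100,350,330,3,"c21")
import pickle; pickle.dump(W,open("w21.pkl","wb"))
E
```

```text
t 23.35 scoop o [ 0.6767 -0.391   0.159 ] tip [ 0.5335 -0.3628  0.1957] tubtip [ 0.2474 -0.6705] head 168.87197835309817 pitch 14.103328893670191 roll -0.5347195457702952 F [ 0.5  0.4 -4. ] gap 0.264 q [ 32.  57. -26.  29.  23. 110.  99.]
```

View pics/w21.png

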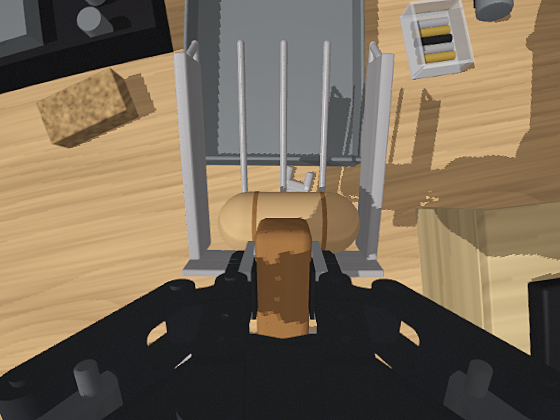

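View pics/c21.png

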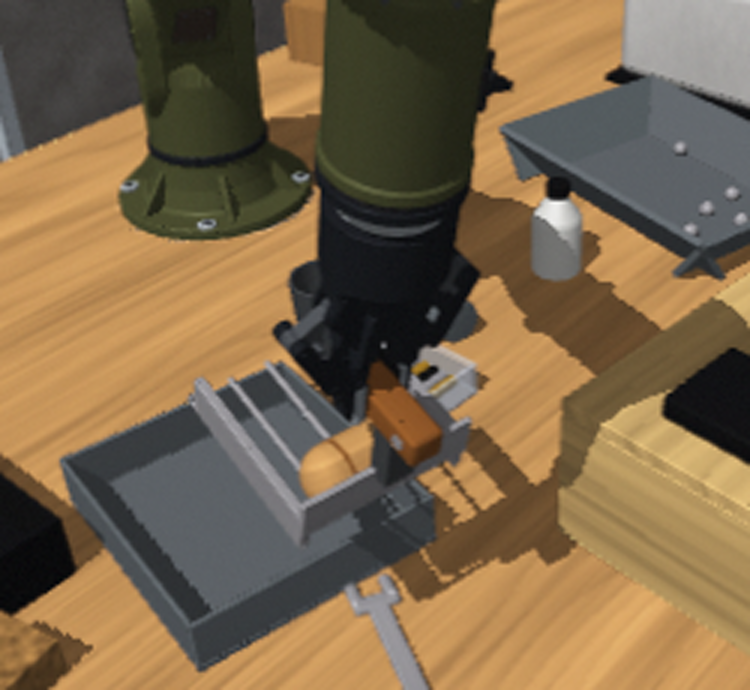

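```bash
python3 - <<'E'
from h import *
import pickle; W=pickle.load(open("w21.pkl","rb"))
for n,u,v,z in [("near L out",204,161,.05),("near R out",364,160,.05),("far R",362,5,.05),("floor near L",218,156,.005),("floor nearR",359,152,.005)]: print(n,px2w(W,u,v,z))
for x,z,th in [(.525,.16,-5),(.525,.06,-10),(.515,.045,-38)]:
    R,p=tcp_for([x,-.362,z],169,th); print(p)
R,p=tcp_for([.525,-.362,.10],169,0); plan(R,p,8)
E
```

```text
near L out [ 0.5765 -0.4666  0.05  ]
near R out [ 0.6125 -0.279   0.05  ]
far R [ 0.4257 -0.2421  0.05  ]
floor near L [ 0.5651 -0.4569  0.005 ]
floor nearR [ 0.5967 -0.2696  0.005 ]
[ 0.6252 -0.382   0.4259]
[ 0.6021 -0.3775  0.3338]
[ 0.4569 -0.3512  0.3237]
t 23.45 pos [ 0.7132 -0.4004  0.4133] F [ 0.1  0.5 -4.1] gap 0.264
8 rows of [0.0001, -0.0073, 0.0083, -0.0308, -0.0012, -0.0004] |d| 0.011050036703406204 deg 1.7657796623509336
```

```bash
python3 - <<'E'
from h import *
R,p=tcp_for([.52,-.364,.066],169,3); plan(R,p,8)
s2=dict(robot.read_state()); s2["eef_pos"]=p; s2["orientation"]=R
R,p=tcp_for([.52,-.364,.05],169,-14); plan(R,p,8,s2)
E
```

```text
t 23.45 pos [ 0.7132 -0.4004  0.4133] F [ 0.1  0.5 -4.1] gap 0.264
8 rows of [-0.0003, -0.0052, 0.0133, -0.0242, -0.0013, -0.0004] |d| 0.0142983780639699 deg 1.3912116193027217
t 23.45 pos [ 0.6556 -0.3909  0.3151] F [ 0.1  0.5 -4.1] gap 0.264
8 rows of [0.0, -0.0097, -0.0025, -0.0371, 0.0, -0.0] |d| 0.01003916242405704 deg 2.125
```

>>> {"fn": "move_arm", "kwargs": {"rows": [[-0.0003,-0.0052,0.0133,-0.0242,-0.0013,-0.0004],[-0.0003,-0.0052,0.0133,-0.0242,-0.0013,-0.0004],[-0.0003,-0.0052,0.0133,-0.0242,-0.0013,-0.0004],[-0.0003,-0.0052,0.0133,-0.0242,-0.0013,-0.0004],[-0.0003,-0.0052,0.0133,-0.0242,-0.0013,-0.0004],[-0.0003,-0.0052,0.0133,-0.0242,-0.0013,-0.0004],[-0.0003,-0.0052,0.0133,-0.0242,-0.0013,-0.0004],[-0.0003,-0.0052,0.0133,-0.0242,-0.0013,-0.0004]]}}

```text
time: 24.25
eef_pos: [0.6551, -0.3884, 0.3168]
orientation: [[0.189, 0.981, -0.049], [0.982, -0.188, 0.009], [-0.0, -0.05, -0.999]]
force: [0.0, -0.7, -2.1]
finger_gap: 0.262
```

```bash
python3 - <<'E'
from h import *
scoop_now()
S=cams.snapshot("scene"); crop(S,100,150,300,330,4,"c22")
W=cams.snapshot("wrist");cv2.imwrite("pics/w22.png",W["color"][:,:,::-1])
R,p=tcp_for([.52,-.364,.05],169,-14); plan(R,p,8)
s2=dict(robot.read_state()); s2["eef_pos"]=p; s2["orientation"]=R
R,p=tcp_for([.525,-.365,.04],169,-32); plan(R,p,8,s2)
E
```

```text
t 24.25 scoop o [ 0.6676 -0.3902  0.0599] tip [ 0.52   -0.3619  0.0675] tubtip [ 0.234  -0.6726] head 169.1346016069895 pitch 2.887418571690413 roll 0.0009175477944193368 F [ 0.  -0.7 -2.1] gap 0.262 q [ 41.  48. -29.  66.  22.  74.  93.]
t 24.35 pos [ 0.6542 -0.3889  0.3156] F [-0.5 -0.6 -2.6] gap 0.263
8 rows of [-0.0002, -0.0095, -0.0024, -0.0374, -0.0, 0.0002] |d| 0.009821236469335451 deg 2.1418537694681024
t 24.35 pos [ 0.5782 -0.3758  0.3286] F [-0.5 -0.6 -2.6] gap 0.263
8 rows of [-0.0, -0.01, -0.0033, -0.0393, -0.0, -0.0] |d| 0.010552201227746215 deg 2.25
```

View pics/c22.png

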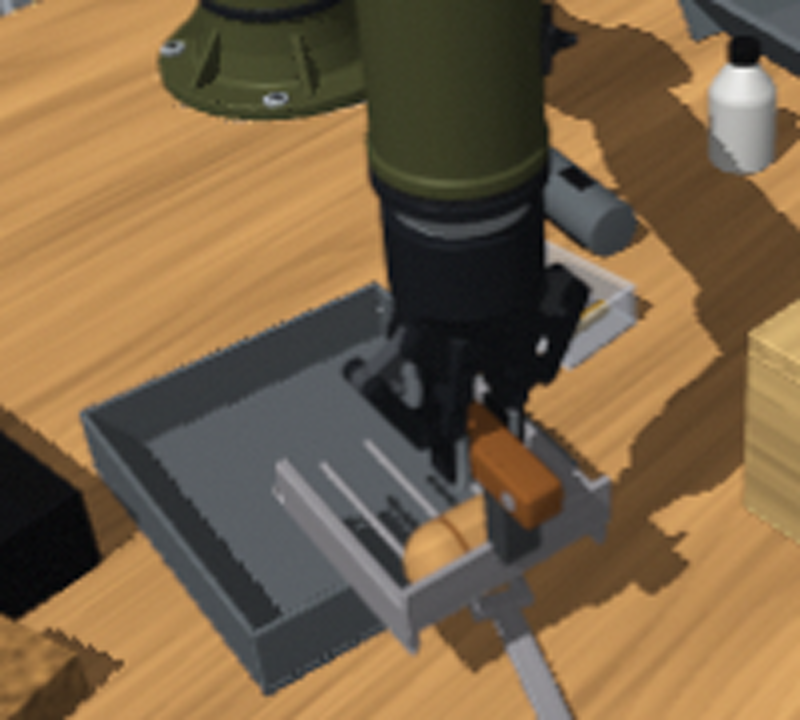

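View pics/w22.png

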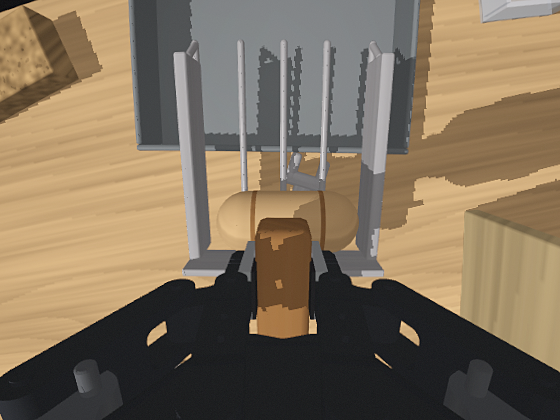

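>>> {"fn": "move_arm", "kwargs": {"rows": [[0,-0.0095,-0.0024,-0.0374,0,0],[0,-0.0095,-0.0024,-0.0374,0,0],[0,-0.0095,-0.0024,-0.0374,0,0],[0,-0.0095,-0.0024,-0.0374,0,0],[0,-0.0095,-0.0024,-0.0374,0,0],[0,-0.0095,-0.0024,-0.0374,0,0],[0,-0.0095,-0.0024,-0.0374,0,0],[0,-0.0095,-0.0024,-0.0374,0,0]]}}

```text
time: 25.15
eef_pos: [0.5802, -0.3741, 0.3312]
orientation: [[0.189, 0.952, 0.243], [0.982, -0.183, -0.047], [-0.001, 0.247, -0.969]]
force: [1.0, -0.6, -3.4]
finger_gap: 0.265
```

```bash
python3 - <<'E'
from h import *
scoop_now()
S=cams.snapshot("scene"); crop(S,100,150,300,330,4,"c23")
R,p=tcp_for([.525,-.364,.04],169,-32); plan(R,p,8)
E
```

```text
t 25.15 scoop o [ 0.6666 -0.3904  0.0894] tip [ 0.5234 -0.3629  0.0523] tubtip [ 0.2376 -0.6728] head 169.1351415046725 pitch -14.305136281974253 roll 0.03677251976789666 F [ 1.  -0.6 -3.4] gap 0.265 q [ 51.  37. -33.  88.  22.  47.  92.]
t 25.2 pos [ 0.5787 -0.3743  0.3312] F [-2.5  0.6 -3.8] gap 0.265
8 rows of [-0.0001, -0.0102, -0.0031, -0.0385, 0.0001, 0.0002] |d| 0.010627762296566192 deg 2.2084675273382186
```

View pics/c23.png

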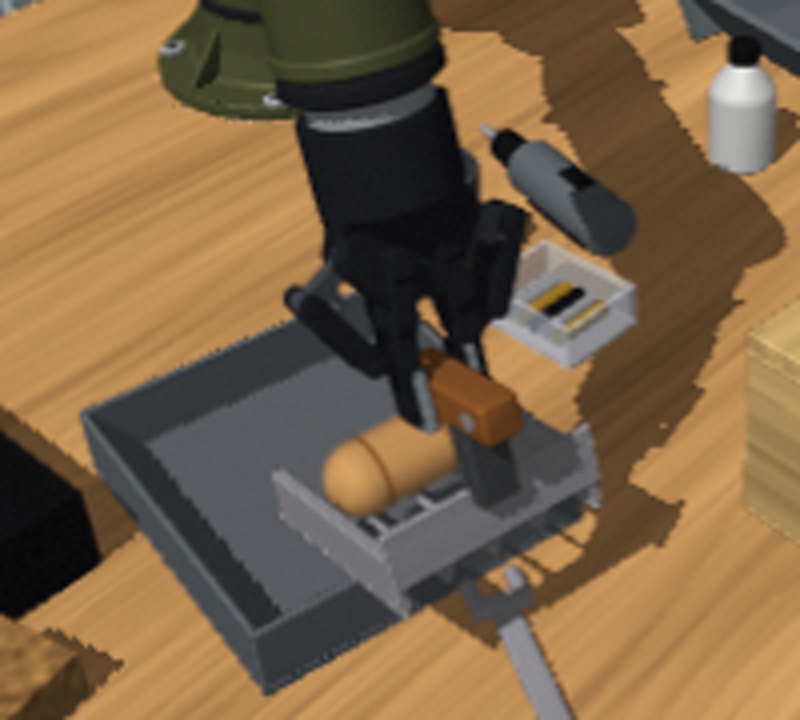

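>>> {"fn": "move_arm", "kwargs": {"rows": [[0,-0.005,-0.0015,-0.019,0,0],[0,-0.005,-0.0015,-0.019,0,0],[0,-0.005,-0.0015,-0.019,0,0],[0,-0.005,-0.0015,-0.019,0,0],[0,-0.005,-0.0015,-0.019,0,0],[0,-0.005,-0.0015,-0.019,0,0],[0,-0.005,-0.0015,-0.019,0,0],[0,-0.005,-0.0015,-0.019,0,0]]}}

```text
time: 26.0
eef_pos: [0.5398, -0.3665, 0.33]
orientation: [[0.189, 0.904, 0.383], [0.982, -0.173, -0.074], [-0.001, 0.39, -0.921]]
force: [-0.5, -0.4, -2.4]
finger_gap: 0.266
```

```bash
python3 - <<'E'
from h import *
scoop_now()
S=cams.snapshot("scene"); crop(S,100,150,300,330,4,"c24")
S=cams.snapshot("side"); crop(S,230,120,400,260,4,"s24")
E
```

```text
t 26.0 scoop o [ 0.6609 -0.3894  0.1042] tip [ 0.5248 -0.3633  0.0455] tubtip [ 0.239  -0.6729] head 169.15044420249973 pitch -22.940799933987602 roll 0.04294723822572498 F [-0.5 -0.4 -2.4] gap 0.266 q [ 56.  33. -35.  99.  21.  32.  93.]
```

View pics/c24.png

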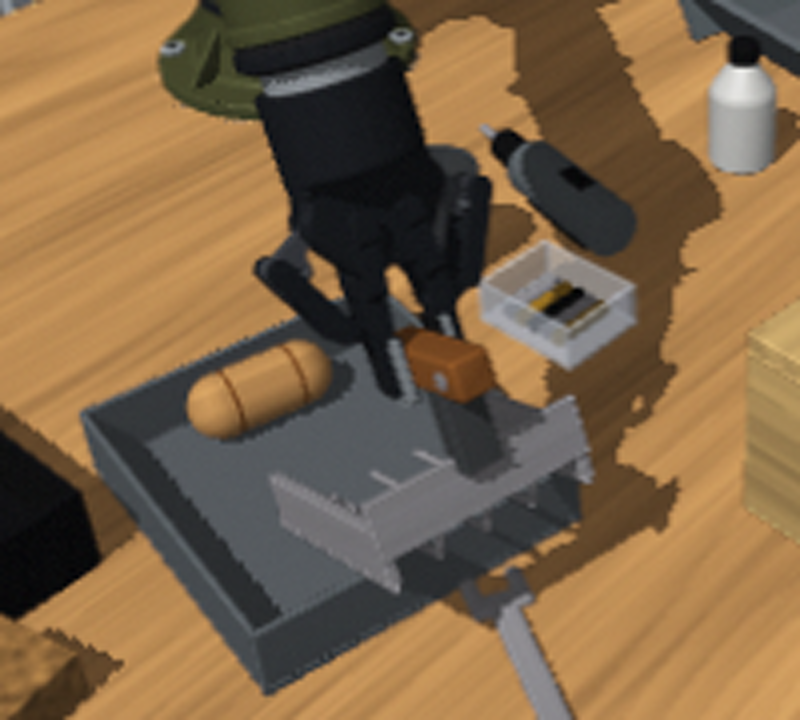

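View pics/s24.png

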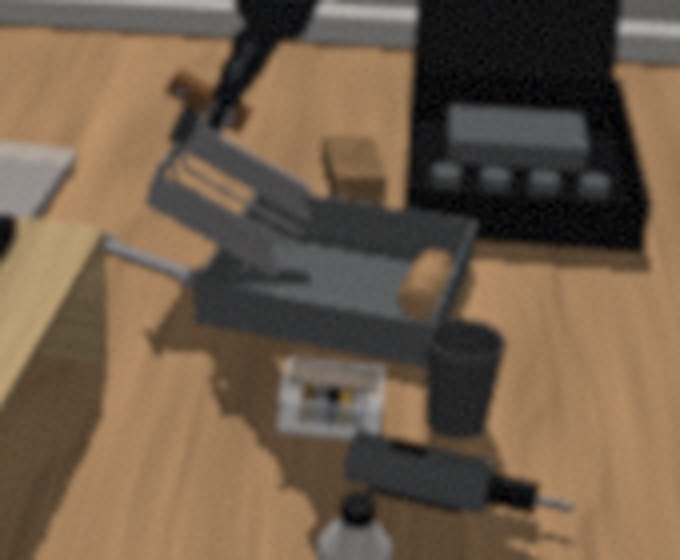

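```bash
cat >> h.py <<'E'
E
python3 - <<'E'
from h import *
R,p=tcp_for([.50,-.364,.21],169,0); plan(R,p,8)
s2=dict(robot.read_state()); s2["eef_pos"]=p; s2["orientation"]=R
R,p=tcp_for([.598,.094,.21],268,0,ref=(0,0,0)); plan(R,p,24,s2)
E
```

```text
t 26.1 pos [ 0.5392 -0.3667  0.3298] F [-0.3 -0.1 -2.3] gap 0.261
8 rows of [-0.0007, 0.0144, -0.0143, 0.0499, 0.0001, 0.0002] |d| 0.020278348492901752 deg 2.8600665828676353
t 26.1 pos [ 0.6226 -0.3883  0.466 ] F [-0.3 -0.1 -2.3] gap 0.261
24 rows of [0.0181, 0.0119, 0.0, -0.0, -0.0, -0.072] |d| 0.021654361384998835 deg 4.125000000000002
```

>>> {"fn": "move_arm", "kwargs": {"rows": [[-0.0005,0.0144,-0.0143,0.05,0,0],[-0.0005,0.0144,-0.0143,0.05,0,0],[-0.0005,0.0144,-0.0143,0.05,0,0],[-0.0005,0.0144,-0.0143,0.05,0,0],[-0.0005,0.0144,-0.0143,0.05,0,0],[-0.0005,0.0144,-0.0143,0.05,0,0],[-0.0005,0.0144,-0.0143,0.05,0,0],[-0.0005,0.0144,-0.0143,0.05,0,0]]}}

```text
time: 26.9
eef_pos: [0.624, -0.3866, 0.4674]
orientation: [[0.189, 0.982, -0.001], [0.982, -0.189, -0.0], [-0.0, -0.001, -1.0]]
force: [-0.1, -0.0, -1.8]
finger_gap: 0.263
```

```bash
python3 - <<'E'
from h import *
scoop_now()
s=robot.read_state()
R2,p2=tcp_for([.598,.094,.21],268,0,ref=(0,0,0))
pm=(np.array(s["eef_pos"])+p2)/2; Rm=Rs(218.5,0)@RTS.T
plan(Rm,pm,8)
s2=dict(s); s2["eef_pos"]=pm; s2["orientation"]=Rm
plan(R2,p2,8,s2)
E
```

```text
t 26.9 scoop o [ 0.6489 -0.391   0.2114] tip [ 0.5011 -0.3625  0.2116] tubtip [ 0.2158 -0.6775] head 169.10809360099603 pitch 0.06827463383482213 roll 0.015520561976170447 F [-0.1 -0.  -1.8] gap 0.263 q [ 44.  40. -32.  59.  20.  86.  96.]
t 26.9 pos [ 0.624  -0.3866  0.4674] F [-0.1 -0.  -1.8] gap 0.263
8 rows of [0.0291, 0.0038, 0.0001, -0.0002, -0.0, -0.1078] |d| 0.029382122995222724 deg 6.173992958296585
t 26.9 pos [ 0.6108 -0.1591  0.4667] F [-0.1 -0.  -1.8] gap 0.263
8 rows of [0.0161, 0.0246, 0.0001, 0.0, 0.0, -0.108] |d| 0.02938610529377599 deg 6.187500000000003
```

>>> {"fn": "move_arm", "kwargs": {"rows": [[0.029,0.0038,0,0,0,-0.1078],[0.029,0.0038,0,0,0,-0.1078],[0.029,0.0038,0,0,0,-0.1078],[0.029,0.0038,0,0,0,-0.1078],[0.029,0.0038,0,0,0,-0.1078],[0.029,0.0038,0,0,0,-0.1078],[0.029,0.0038,0,0,0,-0.1078],[0.029,0.0038,0,0,0,-0.1078]]}}

```text
time: 27.7
eef_pos: [0.6106, -0.1586, 0.4663]
orientation: [[-0.627, 0.779, 0.001], [0.779, 0.627, -0.0], [-0.001, 0.0, -1.0]]
force: [0.0, 0.5, -2.4]
finger_gap: 0.264
```

```bash
python3 - <<'E'
from h import *
scoop_now()
S=cams.snapshot("scene"); crop(S,100,100,380,310,2.8,"c25")
R2,p2=tcp_for([.598,.094,.21],262,0,ref=(0,0,0))
plan(R2,p2,8)
E
```

```text
t 27.7 scoop o [ 0.6303 -0.1423  0.2103] tip [ 0.5131 -0.2366  0.2102] tubtip [ 0.1993 -0.5521] head 218.8230543886457 pitch -0.017208323968894282 roll 0.0366262162546731 F [ 0.   0.5 -2.4] gap 0.264 q [ 38.  32. -47.  79.  23.  79. 120.]
t 27.75 pos [ 0.609  -0.153   0.4671] F [-3.1  5.2 -1.7] gap 0.267
8 rows of [0.0165, 0.0231, 0.0002, 0.0003, -0.0002, -0.0926] |d| 0.02839629009849293 deg 5.306529336156666
```

View pics/c25.png

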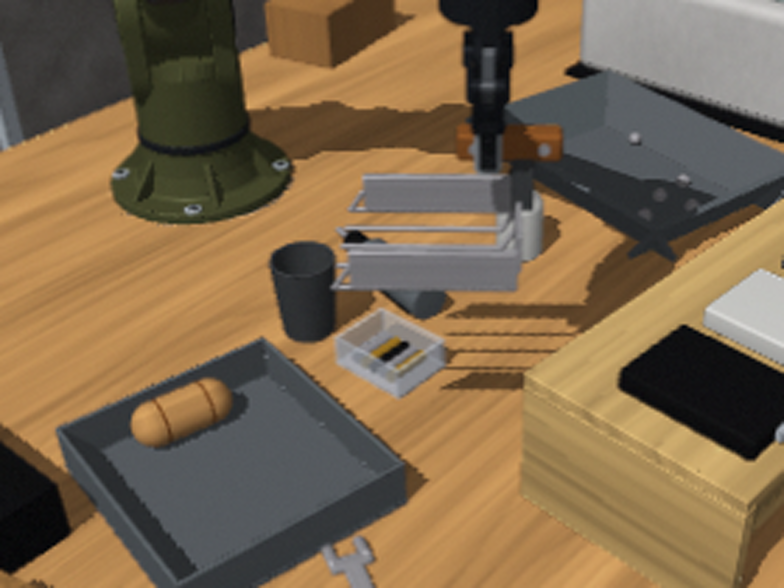

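>>> {"fn": "move_arm", "kwargs": {"rows": [[0.0165,0.0231,0,0,0,-0.0926],[0.0165,0.0231,0,0,0,-0.0926],[0.0165,0.0231,0,0,0,-0.0926],[0.0165,0.0231,0,0,0,-0.0926],[0.0165,0.0231,0,0,0,-0.0926],[0.0165,0.0231,0,0,0,-0.0926],[0.0165,0.0231,0,0,0,-0.0926],[0.0165,0.0231,0,0,0,-0.0926]]}}

```text
time: 28.55
eef_pos: [0.6004, 0.0627, 0.4661]
orientation: [[-0.988, 0.154, 0.001], [0.154, 0.988, -0.001], [-0.001, -0.001, -1.0]]
force: [0.7, 0.3, -3.7]
finger_gap: 0.267
```

```bash
python3 - <<'E'
from h import *
scoop_now()
R2,p2=tcp_for([.598,.094,.012],262,0,ref=(0,0,0))
plan(R2,p2,8)
W=cams.snapshot("wrist");cv2.imwrite("pics/w26.png",W["color"][:,:,::-1])
E
```

```text
t 28.55 scoop o [0.604  0.0878 0.2101] tip [ 0.5809 -0.0609  0.2102] tubtip [ 0.2262 -0.3656] head 261.1544985824409 pitch 0.03284134811236608 roll 0.044748699028777365 F [ 0.7  0.3 -3.7] gap 0.267 q [ 25.  33. -58.  83.  28.  80. 137.]
t 28.55 pos [0.6004 0.0627 0.4661] F [ 0.7  0.3 -3.7] gap 0.267
8 rows of [0.0008, 0.0006, 0.0248, -0.0001, 0.0001, -0.0018] |d| 0.024785700812337816 deg 0.10591357807432358
```

View pics/w26.png

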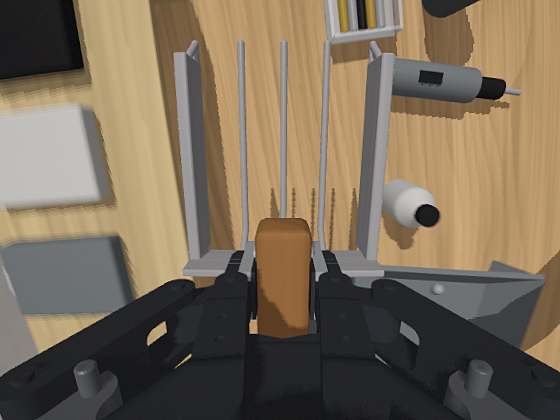

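>>> {"fn": "move_arm", "kwargs": {"rows": [[0.0008,0.0006,0.027,0,0,-0.0018],[0.0008,0.0006,0.027,0,0,-0.0018],[0.0008,0.0006,0.027,0,0,-0.0018],[0.0008,0.0006,0.027,0,0,-0.0018],[0.0008,0.0006,0.027,0,0,-0.0018],[0.0008,0.0006,0.027,0,0,-0.0018],[0.0008,0.0006,0.021,0,0,-0.0018],[0.0008,0.0006,0.013,0,0,-0.0018]]}}

```text
time: 29.4
eef_pos: [0.5952, 0.0666, 0.2682]
orientation: [[-0.99, 0.144, -0.001], [0.144, 0.99, -0.002], [0.001, -0.002, -1.0]]
force: [0.6, -0.4, -2.6]
finger_gap: 0.265
```

```bash
python3 - <<'E'
from h import *
scoop_now()
R2,p2=tcp_for([.598,.094,.0005],262,0,ref=(0,0,0))
plan(R2,p2,6)
S=cams.snapshot("side"); crop(S,200,180,320,275,6,"s27")
E
```

```text
t 29.4 scoop o [0.5981 0.0915 0.0121] tip [ 0.5765 -0.0574  0.0124] tubtip [ 0.2211 -0.3632] head 261.7225748874081 pitch 0.10469920885682432 roll -0.039786553907808865 F [ 0.6 -0.4 -2.6] gap 0.265 q [ 21.  43. -51. 100.  39.  57. 127.]
t 29.4 pos [0.5952 0.0666 0.2682] F [ 0.6 -0.4 -2.6] gap 0.265
6 rows of [0.0001, 0.0003, 0.0019, -0.0003, -0.0001, -0.0008] |d| 0.001975581207809959 deg 0.04986920045156309
```

View pics/s27.png

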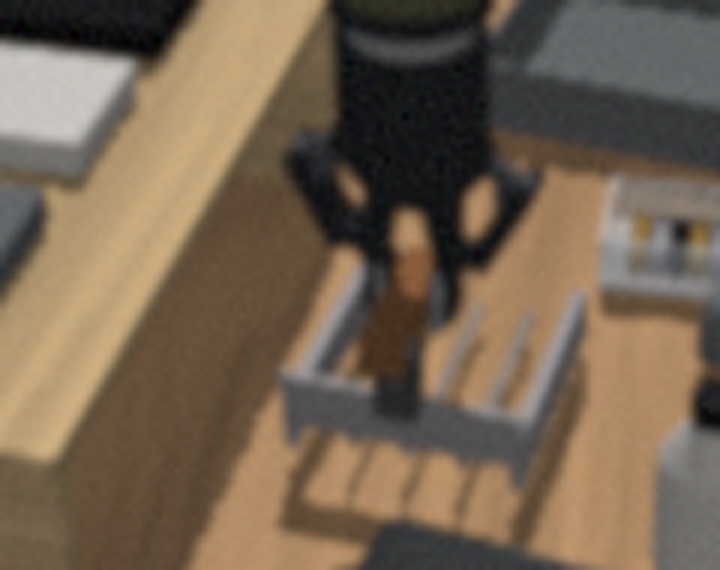

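Hovering 12 mm above the bench, with nothing in the way. Lowering now.

>>> {"fn": "move_arm", "kwargs": {"rows": [[0,0,0.002,0,0,0],[0,0,0.002,0,0,0],[0,0,0.002,0,0,0],[0,0,0.002,0,0,0],[0,0,0.002,0,0,0],[0,0,0.0015,0,0,0],[0,0,0,0,0,0],[0,0,0,0,0,0]]}}

```text
time: 30.25
eef_pos: [0.595, 0.0669, 0.258]
orientation: [[-0.99, 0.143, 0.001], [0.143, 0.99, -0.001], [-0.001, -0.001, -1.0]]
force: [0.5, 0.3, -2.9]
finger_gap: 0.263
```

```bash
python3 - <<'E'
from h import *
scoop_now()
E
```

```text
t 30.25 scoop o [0.5983 0.092  0.002 ] tip [ 0.5768 -0.0569  0.0021] tubtip [ 0.2214 -0.3627] head 261.7867103043403 pitch 0.031010289699447222 roll 0.05249977900274678 F [ 0.5  0.3 -2.9] gap 0.263 q [ 21.  43. -51. 100.  40.  56. 126.]
```

Still carrying the weight at about 2 mm, so I'll go a little further down.

>>> {"fn": "move_arm", "kwargs": {"rows": [[0,0,0.001,0,0,0],[0,0,0.0007,0,0,0],[0,0,0.0005,0,0,0],[0,0,0,0,0,0],[0,0,0,0,0,0],[0,0,0,0,0,0],[0,0,0,0,0,0],[0,0,0,0,0,0]]}}

```text
time: 31.05
eef_pos: [0.595, 0.067, 0.2564]
orientation: [[-0.99, 0.143, 0.001], [0.143, 0.99, -0.001], [-0.002, -0.001, -1.0]]
force: [-2.0, -0.9, 4.8]
finger_gap: 0.265
```

```bash
python3 - <<'E'
from h import *
scoop_now()
S=cams.snapshot("side"); crop(S,200,180,320,275,6,"s28")
E
```

```text
t 31.05 scoop o [0.5985 0.0921 0.0004] tip [ 0.577  -0.0569  0.0005] tubtip [ 0.2215 -0.3626] head 261.78169249788164 pitch 0.037838017567790524 roll 0.08846767744631923 F [-2.  -0.9  4.8] gap 0.265 q [ 21.  43. -51. 100.  40.  56. 126.]
```

View pics/s28.png

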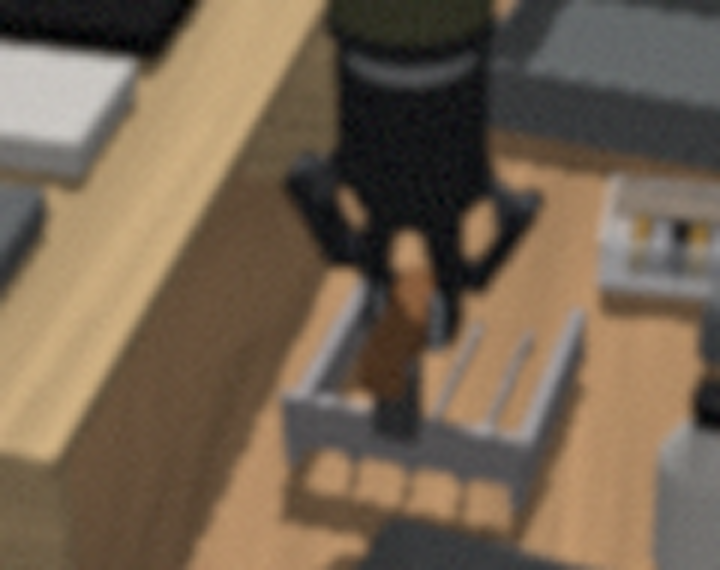

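The bench now pushes up with about 5 N, so the scoop stands on it. I'll release and retreat.

>>> {"fn": "move_arm", "kwargs": {"rows": [[0,0,0,0,0,0],[0,0,0,0,0,0],[0,0,0,0,0,0],[0,0,0,0,0,0],[0,0,0,0,0,0],[0,0,0,0,0,0],[0,0,-0.008,0,0,0],[0,0,-0.015,0,0,0]], "jaw": 0.7}}

```text
time: 31.9
eef_pos: [0.5947, 0.0667, 0.2788]
orientation: [[-0.99, 0.143, -0.001], [0.143, 0.99, -0.001], [0.001, -0.001, -1.0]]
force: [0.1, -0.0, 0.0]
finger_gap: 0.701
```

>>> {"fn": "move_arm", "kwargs": {"rows": [[0,0,-0.02,0,0,0],[0,0,-0.02,0,0,0],[0,0,-0.02,0,0,0],[0,0,-0.02,0,0,0],[0,0,-0.02,0,0,0],[0,0,-0.02,0,0,0],[0,0,-0.01,0,0,0],[0,0,0,0,0,0]]}}

```text
time: 32.7
eef_pos: [0.5949, 0.0674, 0.4109]
orientation: [[-0.99, 0.143, 0.004], [0.143, 0.99, -0.0], [-0.004, 0.0, -1.0]]
force: [0.6, 0.3, -0.1]
finger_gap: 0.702
```

```bash
python3 - <<'E'
from h import *
s=robot.read_state(); print(s["time"],s["eef_pos"],s["force"],s["finger_gap"])
for n in("scene","side"):
    d=cams.snapshot(n); cv2.imwrite(f"pics/{n}_end.png",d["color"][:,:,::-1])
S=d; crop(S,200,180,320,275,6,"s29")
C=cams.snapshot("scene")
# side: tub balls
crop(S,220,260,400,395,4.4,"s30")
E
```

```text
32.7 [0.5949 0.0674 0.4109] [ 0.5902  0.2687 -0.0711] 0.7016284798311778
```

View pics/scene_end.png

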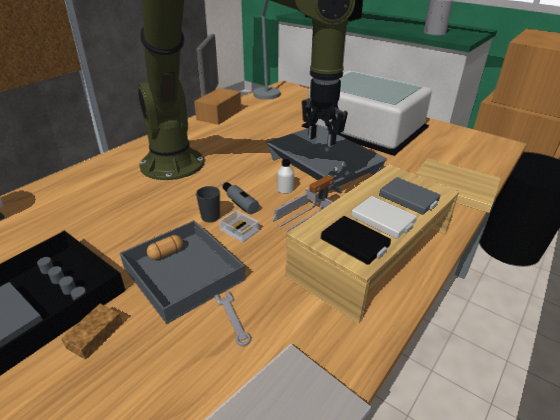

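View pics/s29.png

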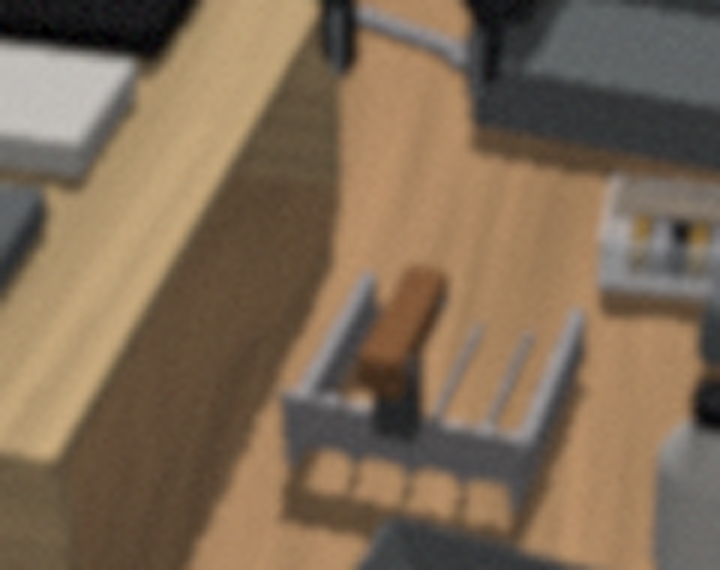

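View pics/s30.png

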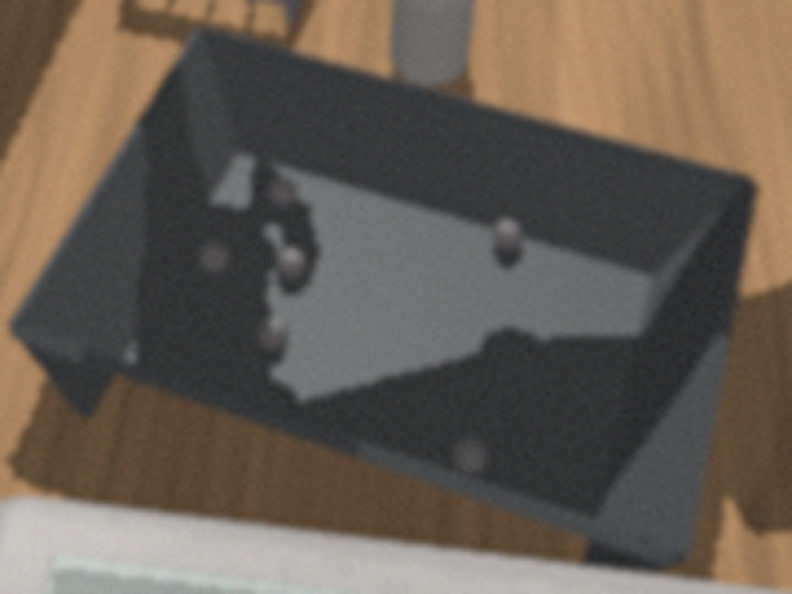

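View pics/side_end.png

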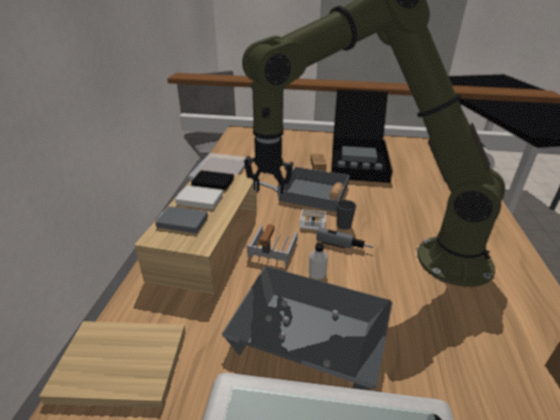

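The final pictures show six balls in the tub (side-view crop), the grip in the tray at about (165,247) in the scene view, and the scoop standing clear of the shelf. The bystanders sit where they were in the first pictures. Handing in.

```bash
python3 -c "
from rig import robot
print(robot.sign_off())"
```

```text
the job is handed in; nothing more can be done
None
```

The job is done and handed in at 32.7 s of the allowed 72 s.

- **Drawing out:** I pulled the scoop out by its right side plate and turned it as it came, because the bottle and rotary tool blocked a straight pull. I let go with it standing on the bench, its handle about 90 mm clear of the shelf front.
- **Scooping:** I held the scoop by its wooden handle and pushed the grip against the tub's end wall, then tilted the mouth up so the grip rolled into the basket. The grip sat about 17 mm off the scoop's centre line. The scoop's side plate pushed it back in as I advanced, with forces of only a few newtons.
- **Tipping:** I tipped the grip over the tray's edge and it came to rest in the tray.
- **Setting down:** I stood the scoop level on the bench (tilt below 0.1°), waited for the bench to take its weight, then let go and retreated.

**Last checks:** The final pictures show all six balls in the tub, the grip in the tray and the scoop standing free. The bystanders look unmoved by eye. The gripper was empty, with no force on it.

**Disagreement:** The first tub rim positions from the two cameras differed by about 20 mm, so I placed the tub from its floor edges and the wrist camera, which agreed with each other to a few mm. No other check failed.

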